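Roll down the glued copper edging of an oval tray on a free-turning bench turntable

ROBOT

A 7-joint arm with a two-finger parallel gripper is mounted at the origin on the work surface. World frame = base frame: x ahead of the robot, y to its left, z up, the work surface at z = 0. Lengths are in m, angles in rad, forces in N, time in s.
With the tool pointing down it reaches from about 0.4 to 0.85 m from the base axis. Payload 4.5 kg.
Tool frame: the origin (TCP) lies between the finger pads; the fingertips stand r.nose_length ahead of it and the grasp point (between the pads) is the TCP (r.nose_length is the distance from the TCP to the fingertips, in m); z points along the fingers, y is the line along which they close (so a half turn about z gives the same grasp; the last joint's range is limited). The gripper opens to 85 mm and grips with 20 to 120 N. Pads are 22 mm wide; open, the fingers measure 114 mm over their backs; the gripper's body (76 mm by 85 mm) begins 54 mm behind the grasp point. The pads swing forward as they close: fully open they stand 13 mm farther back than shut.
Start: joints at [1.263, 0.689, -0.195, 1.565, 0.157, 0.902, -0.215], TCP at [0.21, -0.589, 0.25] pointing down, gripper open.
Joint ranges: [-3.01, 3.01], [-0.46, 2.08], [-1.47, 1.51], [0.13, 2.56], [-1, 4.14], [0.04, 2.09], [-2.66, 2.66]. Speed limits (rad/s): [2.57, 2.57, 3.14, 3.14, 3.14, 3.14, 3.14].

INTERFACE

Orientations are given as a rotation vector (axis times angle).
In Python, from station import telemetry, cams, ticket, r gives the robot as it stands.
- The arm moves only by the tool drive_tool, never from a script. Its argument "commands" is one flat list of numbers, 7 for each row, row after row: the shift along the world's x, y, z in m, then the turn, a rotation vector about the world's x, y, z in degrees, then the closure, from 0 (fully open) to 1 (shut). A call has 1 to 10 rows; each row shifts and turns the commanded pose from where the row before left it; what a row does not reach is not made up. A row lasts 1/8 s, in which the tool goes at most 62.5 mm and 10.7 degrees, less where a joint would pass 70% of its speed; a pose out of reach is approached as far as the arm can. A call is refused whole if a number of a shift passes 0.0625 or a number of a turn 10.7, either way. A call with a gripper value outside its range is refused whole. The fingers move at their own pace and stop on an object; "squeeze" is the grip in N (left out, the last holds). Time passes only in rows, so rows that do not move let the fingers close. It gives the time, the measured TCP pose, the force, the opening and the grip force at its end, in the units of the state.
- telemetry.state(): the state, without advancing time (a new reading comes with each control period).
- cams.camera(name): name is "scene" or "side" or "wrist"; returns a dict with "pixels" (480x640x3 uint8, red, green, blue), "depth" (480x640 float32, m along the optical axis (not along the pixel's ray), 0 where there is no reading), "K" (3x3 intrinsics, pixels), "dist" ([k1, k2, p1, p2, k3] as OpenCV has them; the pictures are not rectified), "T" (4x4, takes a point from camera to world coordinates). Camera axes: x right, y down, z forward; pixel columns grow to the right and rows downward; lengths in m; the calibration is good to about 2 mm. A picture is of the moment at which its call begins.
- ticket.hand_in(): hands the job in; it is judged then, once.
The state is a dict: "time_s": time; "joint_positions": joint angles; "dq": joint speeds; "tau": joint torques, N m; "eef_pos": TCP position; "ee_rot": TCP orientation; "ft_force": force on the tool from outside, world axes, zero at the start; "moment": the same for the moment, N m; "gripper_width": finger opening in m; "gripper_force": force on a finger pad.
Only numpy, scipy, OpenCV 4.12 (cv2) and the standard library are available. Lean on these libraries where they do the work, as an engineer would, in place of code of your own. Each camera call takes 0.05 s, during which the arm holds its last target. There are 200 camera calls.

TASK

The copper strip glued round the oval tray must be pressed home: pick up the upright edge roller, start at the strip's joint under the small clip and roll once all the way round the tray's outer edge, counter-clockwise seen from above, back onto the joint, keeping a light even pressure of about 5 N all the way. The turntable has no brake and turns away under the push, so keep up with it; take fifteen to twenty seconds for the round, touch the tray with the roller only and never press harder than 12 N. Then stand the roller upright on the bench, well clear of the turntable, and let go; leave the other things alone.

Things in the scene. Friction and masses are not known exactly. Their poses are not given: they have to be found in the camera images.
- edge_roller: Hand tool standing upright on the bench, 128 mm high, 240 g: square light-wood handle 26 x 26 mm (sides along its x and y) 62 to 128 mm above the origin, below it a brass ferrule, a round black rubber bush (46 mm across, 34 to 50 mm above the origin) and a black roller. Origin: centre of the tool's underside; z up along the handle.
- roller: The tool's roller: black cylinder 44 mm across, 30 mm high, upright, spins freely on the tool's axis. Origin: centre of its underside, on the origin of edge_roller when unloaded. The rubber bush lets it shift sideways against the handle in any horizontal direction, up to 22 mm, with a stiffness of 500 N/m (5 N shifts it 10 mm), and springs back.
- turntable: Cast-iron bench turntable fixed to the bench: round foot 150 mm across, carrying an iron disc 176 mm across (37 to 70 mm above the bench) that turns freely either way. Origin: on the turning axis, at bench height.
- tray_turn (a joint): Angle of the turning disc with the tray on it, rad, growing counter-clockwise seen from above, free over more than two turns each way. Nominal: disc and tray 0.043 kg m2, grease drag 0.08 N m per rad/s (it coasts to rest with a time constant of 0.5 s), dry friction 0.004 N m.
- tray: Oval steel tray screwed concentrically on the disc: an ellipse 226 mm long (its x axis) by 178 mm wide (its y axis). Its upright outer wall, 70 to 84 mm above the bench, carries the copper strip. Origin: on the turning axis, at its underside; z up. As it is not round, a push square to the edge also turns it, so that the narrower part of the oval comes to the roller.
- strip_joint (a point): Joint of the copper strip: the point of the tray's outer edge at its +x end, 77 mm above the bench, just outside the small dark clip (40 mm wide, two rivets) on the rim. Counter-clockwise from it come the tray's +y side, -x end and -y side.
- hammer: bystander: hammer lying near the robot, leave alone
- wrench: bystander: wrench, leave alone
- screwdriver: bystander: screwdriver, leave alone
- glue: bystander: glue bottle 110 mm high, leave alone
- rivets: bystander: jar of rivets 85 mm high, leave alone
- bowl: bystander: steel bowl 170 mm across, 50 mm high, leave alone
- hoop: bystander: steel ring 100 mm across lying flat, leave alone

How it is judged:
On the way, in this order (a step that is already met when the one before it is completed fails the run):
1. the roller presses the strip with 2 to 8 N at the strip's joint, for 0.6 s without a break (contact force between roller and tray between 2 and 8 N and x of roller in the frame of tray above 0.118 m), for 0.6 s.
2. the roller presses the strip with 2 to 8 N between the joint and the first long side, for 1 s without a break (contact force between roller and tray between 2 and 8 N and x of roller in the frame of tray between 0.043 and 0.114 m and y of roller in the frame of tray above 0 m), for 1 s.
3. the roller presses the strip with 2 to 8 N along the middle of the first long side (tray +y), for 1 s without a break (contact force between roller and tray between 2 and 8 N and x of roller in the frame of tray between -0.039 and 0.039 m and y of roller in the frame of tray above 0 m), for 1 s.
4. the roller presses the strip with 2 to 8 N between the first long side and the far end, for 1 s without a break (contact force between roller and tray between 2 and 8 N and x of roller in the frame of tray between -0.114 and -0.043 m and y of roller in the frame of tray above 0 m), for 1 s.
5. the roller presses the strip with 2 to 8 N round the end opposite the joint, for 1 s without a break (contact force between roller and tray between 2 and 8 N and x of roller in the frame of tray below -0.118 m), for 1 s.
6. the roller presses the strip with 2 to 8 N between the far end and the second long side, for 1 s without a break (contact force between roller and tray between 2 and 8 N and x of roller in the frame of tray between -0.114 and -0.043 m and y of roller in the frame of tray below 0 m), for 1 s.
7. the roller presses the strip with 2 to 8 N along the middle of the second long side (tray -y), for 1 s without a break (contact force between roller and tray between 2 and 8 N and x of roller in the frame of tray between -0.039 and 0.039 m and y of roller in the frame of tray below 0 m), for 1 s.
8. the roller presses the strip with 2 to 8 N between the second long side and the joint, for 1 s without a break (contact force between roller and tray between 2 and 8 N and x of roller in the frame of tray between 0.043 and 0.114 m and y of roller in the frame of tray below 0 m), for 1 s.
9. the roller presses the strip with 2 to 8 N at the strip's joint again, for 0.6 s without a break (all of step 1), for 0.6 s.
At the end, for the whole second after the job is handed in: The edge roller stands upright (within 0.1 rad) on the bench, released and at rest, its axis at least 160 mm from the turntable's axis, and the turntable is at rest (under 0.05 rad/s) (height (world z) of edge_roller between -0.006 and 0.006 m and angle between edge_roller's own z axis and vertical below 0.1 rad and linear speed of edge_roller below 0.02 m/s and horizontal distance between edge_roller and turntable above 0.16 m and velocity of joint tray_turn between -0.05 and 0.05 rad/s); the robot touches nothing.
It fails at once if the roller presses the tray with more than 12 N (contact force between edge_roller and tray above 12 N).
It fails at once if the robot itself touches the tray or the turntable (contact force between any of the fingers, the arm and turntable above 1 N).
It fails at once if the turntable is spun faster than 2.5 rad/s (velocity of joint tray_turn above 2.5 rad/s or velocity of joint tray_turn below -2.5 rad/s).
It fails at once if the edge roller falls over (angle between edge_roller's own z axis and vertical above 0.7 rad).
It fails at once if another thing on the bench is knocked more than 20 mm out of place (distance of any of hammer, wrench, screwdriver, glue, rivets, bowl, hoop from where it was at the start of the episode above 0.02 m).
It also fails if it takes over 72 s, if anything falls off the work surface, if the arm or the gripper's body presses on something with over 40 N, if the wrist force passes 120 N, or if a joint passes its speed limit or range.

## Working session

There is one attempt and no reset: what is moved stays moved. The work goes in short steps, Python scripts to look and compute and a tool call to move; the robot and the scene stay as the last step left them, time stands still between calls to the robot, and variables do not carry over. Pictures are saved under pics/ and viewed, at most 10 in all, crops included, and the job is handed in when it is done.

Besides the shell and the picture viewer there is one more tool, called after ">>>" as name(argument=value, ...), one argument or row to a line, values as JSON. drive_tool: Moves the arm, as the interface text tells. Its arguments: {"type":"object","properties":{"commands":{"type":"array","items":{"type":"number"}},"squeeze":{"type":"number"}},"required":["commands"]}

```bash
ls; mkdir -p pics
python3 - <<'E'
from station import telemetry,cams,r
import cv2
print(telemetry.state(), r.nose_length)
for n in("scene","side"):
    c=cams.camera(n); cv2.imwrite(f"pics/{n}0.png",c["pixels"][:,:,::-1]); print(c["K"],c["T"],c["dist"])
    import numpy as np; np.savez(f"{n}0.npz",**c)
E
```

```text
pics
{'time_s': 0.0, 'joint_positions': array([ 1.26280846,  0.69000401, -0.19450825,  1.56636856,  0.15727764,
        0.90250726, -0.21511074]), 'dq': array([ 0.00047935,  0.0016991 ,  0.00024656, -0.00018734, -0.00172987,
       -0.00045323, -0.00026167]), 'tau': array([-3.29826826e-04, -5.39612567e+01, -1.26685996e+00, -1.58540171e+01,
        9.00738873e-03,  9.54627700e-03,  1.78279834e-06]), 'eef_pos': array([ 0.20922605, -0.58826849,  0.24946484]), 'ee_rot': array([-3.09399561e+00, -5.34046246e-01,  6.98150245e-04]), 'ft_force': array([ 0.04485184, -0.08763494,  0.39853894]), 'moment': array([-0.00068075,  0.01545492,  0.00764024]), 'gripper_force': 0.0, 'gripper_width': 0.0856079044110314} 0.019
[[517.28987558   0.         309.66500074]
 [  0.         517.28987558 240.36812688]
 [  0.           0.           1.        ]] [[-7.13761948e-01  5.47131281e-01 -4.37254209e-01  1.09065493e+00]
 [ 7.00387736e-01  5.58423876e-01 -4.44544479e-01  4.78394827e-01]
 [ 9.49000258e-04 -6.23546419e-01 -7.81785752e-01  9.64003976e-01]
 [ 0.00000000e+00  0.00000000e+00  0.00000000e+00  1.00000000e+00]] [-0.10464341  0.          0.          0.          0.        ]
[[612.83955829   0.         327.98410254]
 [  0.         612.83955829 235.46720674]
 [  0.           0.           1.        ]] [[-0.84814268 -0.39930873  0.34814729  0.05647418]
 [-0.52976599  0.63752869 -0.55937926  0.82563352]
 [ 0.00141114 -0.65887002 -0.75225548  1.22932487]
 [ 0.          0.          0.          1.        ]] [-0.14227381  0.          0.          0.          0.        ]
```

View pics/scene0.png

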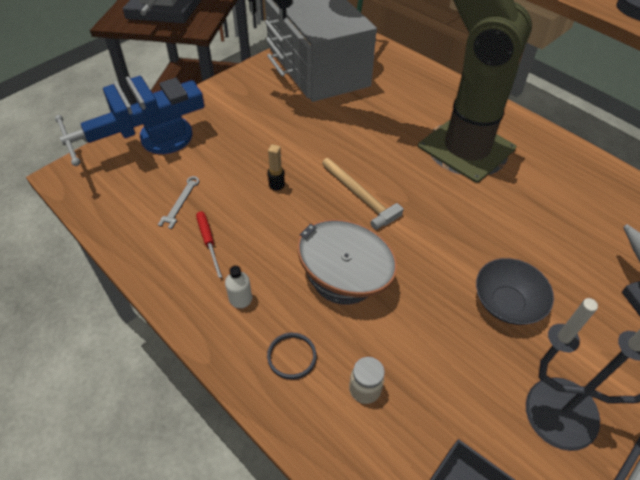

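View pics/side0.png

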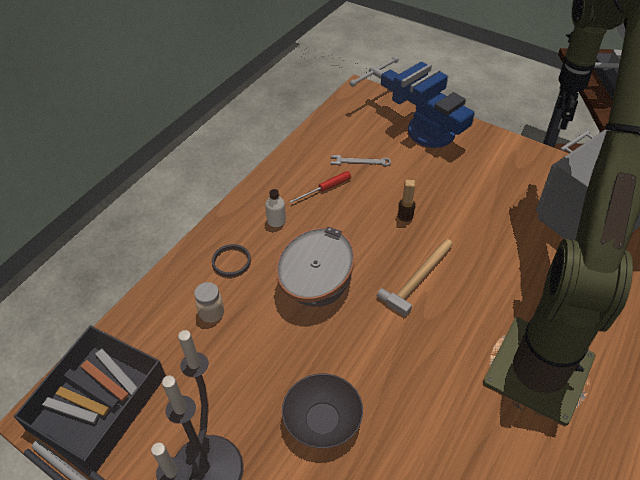

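The scene view shows the tray centre at about (347,256), the clip at (308,232), the roller from (275,148) to (277,187), the hammer head at (387,216) and the glue bottle at (238,290). In the side view they are at (315,263), (332,233), (408,200), (394,301) and (275,210). Next I'll measure from depth.

```bash
cat > h.py <<'E'
import numpy as np, cv2
from scipy.optimize import least_squares
def cloud(c):
    h,w=c["depth"].shape
    uv=np.stack(np.meshgrid(np.arange(w),np.arange(h)),-1).reshape(-1,1,2).astype(float)
    n=cv2.undistortPoints(uv,c["K"],c["dist"])[:,0]
    d=c["depth"].reshape(-1,1)
    P=np.hstack([n*d,d])@c["T"][:3,:3].T+c["T"][:3,3]
    P[d[:,0]==0]=np.nan
    return P.reshape(h,w,3)
def ray(c,u,v,z):
    n=cv2.undistortPoints(np.array([[[u,v]]],float),c["K"],c["dist"])[0,0]
    d=c["T"][:3,:3]@np.array([n[0],n[1],1]); o=c["T"][:3,3]
    return o+d*(z-o[2])/d[2]
E
python3 - <<'E'
from h import *
px={"scene":dict(tray=(347,256,.086),clip=(308,232,.088),htop=(274,148,.128)),
    "side":dict(tray=(315.5,263,.086),clip=(332.5,233,.088),htop=(409,182,.128))}
for n in("scene","side"):
    c=dict(np.load(n+"0.npz")); P=cloud(c)
    for k,(u,v,z) in px[n].items():
        print(n,k,ray(c,u,v,z).round(4),P[int(v),int(u)].round(4))
    ctr=ray(c,*px[n]["tray"])
    m=(np.hypot(P[...,0]-ctr[0],P[...,1]-ctr[1])<.14)&(P[...,2]>.074)
    Q=P[m]; print("tray z pct",np.percentile(Q[:,2],[5,50,95]).round(4))
    hull=cv2.convexHull(Q[:,:2].astype(np.float32))
    print("ell",cv2.fitEllipse(hull), cv2.minAreaRect(Q[:,:2].astype(np.float32)))
    ht=ray(c,*px[n]["htop"])
    m=(np.hypot(P[...,0]-ht[0],P[...,1]-ht[1])<.05)&(P[...,2]>.115)
    Q=P[m];T=Q[Q[:,2]>np.max(Q[:,2])-.006]
    print("handle",len(Q),len(T),T.mean(0).round(4),cv2.minAreaRect(T[:,:2].astype(np.float32)))
    m=(np.hypot(P[...,0]-ht[0],P[...,1]-ht[1])<.06)&(P[...,2]>.006)
    Q=P[m]; 
    for a,b in((.006,.03),(.034,.05),(.07,.12)):
        S=Q[(Q[:,2]>a)&(Q[:,2]<b)][:,:2]
        print(a,S.mean(0).round(4),S.min(0).round(4),S.max(0).round(4),cv2.minAreaRect(S.astype(np.float32)))
    m=(P[...,2]>.006)&(P[...,0]>.1)&(P[...,0]<.9)&(P[...,1]>-.6)&(P[...,1]<.4)
    nl,lab,st,ce=cv2.connectedComponentsWithStats(m.astype(np.uint8))
    for i in range(1,nl):
        if st[i,4]>60:
            S=P[lab==i]; print("obj",st[i,4],S.min(0).round(3),S.max(0).round(3))
E
```

```text
scene tray [0.5727 0.0648 0.086 ] [0.5715 0.0639 0.0839]
scene clip [ 0.5869 -0.039   0.088 ] [ 0.5842 -0.0418  0.0834]
scene htop [ 0.4844 -0.2616  0.128 ] [ 0.4851 -0.2607  0.129 ]
tray z pct [0.0742 0.076  0.0857]
ell ((0.5701403617858887, 0.05931971222162247), (0.18054711818695068, 0.22796525061130524), 6.483460426330566) ((0.5704728364944458, 0.0586174875497818), (0.18022659420967102, 0.22793012857437134), 14.383246421813965)
handle 119 66 [ 0.486  -0.2619  0.1286] ((0.4849932789802551, -0.2631118595600128), (0.02608625963330269, 0.025525465607643127), 20.630077362060547)
0.006 [ 0.4944 -0.2497] [ 0.4523 -0.2728] [ 0.5262 -0.2327] ((0.4858655333518982, -0.25188636779785156), (0.025732487440109253, 0.07673359662294388), 66.93962097167969)
0.034 [ 0.4926 -0.2517] [ 0.4645 -0.288 ] [ 0.5087 -0.239 ] ((0.4886275827884674, -0.2583225667476654), (0.03909742832183838, 0.04465102404356003), 38.24648666381836)
0.07 [ 0.4908 -0.2554] [ 0.4675 -0.2711] [ 0.5029 -0.2451] ((0.4875766634941101, -0.25526729226112366), (0.022012557834386826, 0.034595586359500885), 69.0563735961914)
obj 214 [ 0.
[... 1788 characters left out ...]
6775), (0.02652924321591854, 0.025020049884915352), 24.67342185974121)
obj 4442 [ 0.1   -0.6    0.243] [ 0.265 -0.227  0.756]
obj 256 [ 0.665 -0.6    0.091] [ 0.71  -0.58   0.187]
obj 1954 [ 0.459 -0.6    0.006] [ 0.647 -0.547  0.188]
obj 2393 [ 0.1   -0.6    0.006] [ 0.18  -0.42   0.206]
obj 356 [ 0.683 -0.309  0.006] [ 0.779 -0.129  0.032]
obj 524 [ 0.461 -0.395  0.006] [ 0.542 -0.236  0.132]
obj 578 [ 0.743 -0.151  0.006] [ 0.852 -0.03   0.116]
obj 4722 [ 0.48  -0.104  0.006] [0.66  0.173 0.092]
obj 1193 [ 0.327 -0.238  0.006] [0.418 0.037 0.032]
obj 346 [0.735 0.07  0.006] [0.839 0.173 0.02 ]
obj 884 [0.7   0.216 0.006] [0.81  0.303 0.09 ]
obj 3293 [0.276 0.277 0.006] [0.444 0.4   0.055]
```

>>> drive_tool(
  commands=[0.046,0.0545,0,0,0,1.5,0,0.046,0.0545,0,0,0,1.5,0,0.046,0.0545,0,0,0,0,0,0.046,0.0545,0,0,0,0,0,0.046,0.0545,0,0,0,0,0,0.0455,0.0545,0,0,0,0,0,0,0,0,0,0,0,0,0,0,0,0,0,0,0],
  squeeze=60,
)

```text
time_s: 1.1
eef_pos: [0.4506, -0.3023, 0.25]
ee_rot: [3.081, 0.616, -0.002]
ft_force: [-1.6, -0.4, -0.2]
gripper_width: 0.0853
gripper_force: 0.0
```

Run:
```python
from h import *
from station import cams,telemetry
s=telemetry.state(); print(s["time_s"],s["eef_pos"],s["ee_rot"])
c=cams.camera("wrist"); np.savez("wrist0.npz",**c); cv2.imwrite("pics/wrist0.png",c["pixels"][:,:,::-1]); print(c["T"].round(4),c["K"][0,0],c["dist"])
P=cloud(c)
m=(np.hypot(P[...,0]-.4845,P[...,1]+.261)<.05)&(P[...,2]>.12)&(P[...,2]<.135)
v,u=np.where(m); Q=P[m]; print(len(Q),np.median(Q[:,2]),Q.mean(0),cv2.minAreaRect(Q[:,:2].astype(np.float32)),u.min(),u.max(),v.min(),v.max())
```

```text
1.1 [ 0.45059145 -0.30226205  0.24998819] [ 3.08063260e+00  6.15688415e-01 -2.10771746e-03]
[[ 3.848e-01 -8.840e-01 -2.656e-01  5.180e-01]
 [-9.230e-01 -3.687e-01 -1.101e-01 -2.728e-01]
 [-6.000e-04  2.875e-01 -9.578e-01  3.729e-01]
 [ 0.000e+00  0.000e+00  0.000e+00  1.000e+00]] 411.34973685541826 [-0.09735425  0.          0.          0.          0.        ]
1856 0.12689260486582934 [ 0.48538626 -0.26155937  0.12668124] ((0.4846666157245636, -0.2613474726676941), (0.026387766003608704, 0.026343725621700287), 26.39686393737793) 263 308 137 182
```

>>> drive_tool(
  commands=[0.017,0.0205,-0.02,0,0,3.5,0,0.017,0.0205,-0.02,0,0,0,0,0,0,-0.04,0,0,0,0,0,0,-0.04,0,0,0,0,0,0,-0.032,0,0,0,0,0,0,0,0,0,0,0,0,0,0,0,0,0,1,0,0,0,0,0,0,1,0,0,0,0,0,0,1,0,0,0,0,0,0,1],
  squeeze=60,
)

```text
time_s: 2.4
eef_pos: [0.4859, -0.2615, 0.0993]
ee_rot: [3.059, 0.709, 0.003]
ft_force: [0.7, -0.5, 4.9]
gripper_width: 0.0251
gripper_force: 62.4
```

>>> drive_tool(
  commands=[0,0,0.033,0,0,0,1,0,0,0.033,0,0,0,1,0.022,0.03,0,0,0,0,1,0.022,0.03,0,0,0,0,1,0.022,0.03,0,0,0,0,1,0.022,0.03,0,0,0,0,1,0.02,0.03,0,0,0,0,1,0,0,0,0,0,0,1,0,0,0,0,0,0,1],
)

```text
time_s: 3.52
eef_pos: [0.5922, -0.1117, 0.1639]
ee_rot: [3.06, 0.709, -0.003]
ft_force: [-0.1, 0.4, -1.8]
gripper_width: 0.0252
gripper_force: 61.6
```

Run:
```python
from h import *
from station import cams,telemetry
s=telemetry.state(); print(s["time_s"],s["eef_pos"],s["ee_rot"],s["ft_force"],s["moment"])
out=[]
for n in("scene","side","wrist"):
    c=cams.camera(n); np.savez(n+"1.npz",**c)
    # top-down warp at z=.084, 1mm/px, 300x300, x right, y up
    g=np.stack(np.meshgrid(.57+(np.arange(300)-150)*.001,.059-(np.arange(300)-150)*.001),-1).reshape(-1,2)
    W=np.c_[g,np.full(len(g),.084)]
    Ti=np.linalg.inv(c["T"]); rv=cv2.Rodrigues(Ti[:3,:3])[0]
    uv=cv2.projectPoints(W,rv,Ti[:3,3],c["K"],c["dist"])[0].reshape(300,300,2).astype(np.float32)
    w=cv2.remap(c["pixels"],uv[...,0],uv[...,1],cv2.INTER_LINEAR)
    out.append(w)
cv2.imwrite("pics/top1.png",cv2.resize(np.hstack(out)[:,:,::-1],(800,267)))
cv2.imwrite("pics/wrist1.png",c["pixels"][:,:,::-1])
```

```text
3.525 [ 0.59217195 -0.11167145  0.16387451] [ 3.06019642  0.70868389 -0.00320511] [-0.09416073  0.39653855 -1.79533258] [-0.01770353  0.01958378  0.01863244]
```

View pics/top1.png

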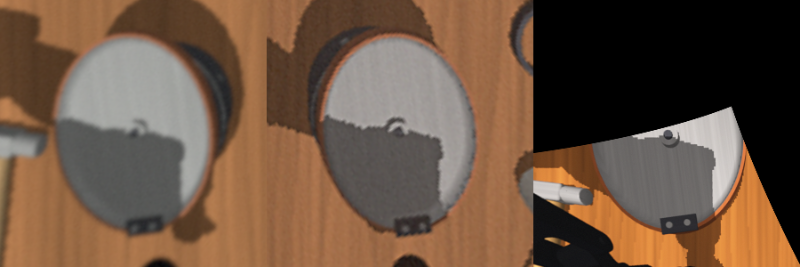

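View pics/wrist1.png

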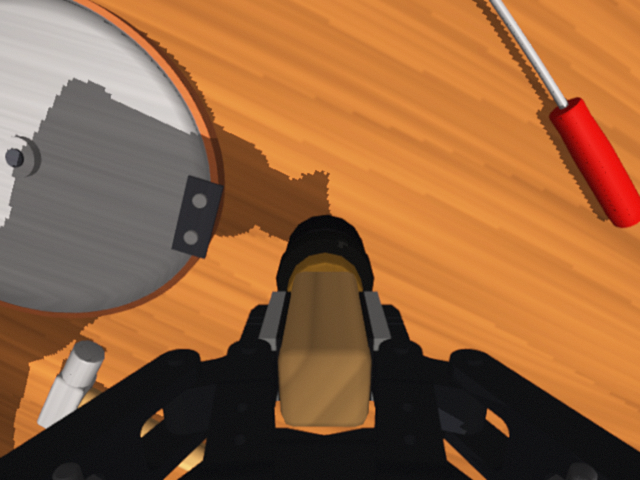

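```bash
cat > rt.py <<'E'
import json,sys
from h import *
A,B,R,K=.113,.089,.022,500.
J,CD,TF=.043,.08,.004
DT=1/80
S=json.load(open("st.json")) if __import__("os").path.exists("st.json") else dict(C=[.5695,.059],th=-1.435,om=0.,h=[.5926,-.1113],t=0.,lag=.0,fb=[0,0],log=[])
save=lambda: json.dump(S,open("st.json","w"))
def rot(a): c,s=np.cos(a),np.sin(a); return np.array([[c,-s],[s,c]])
def proj(p):
    t=np.arctan2(A*p[1],B*p[0])
    for _ in range(5):
        c,s=np.cos(t),np.sin(t)
        f=(p[0]-A*c)*(-A*s)+(p[1]-B*s)*(B*c)
        g=-(A*A*s*s+B*B*c*c)-(p[0]-A*c)*A*c-(p[1]-B*s)*B*s
        t-=f/g
    n=np.array([B*np.cos(t),A*np.sin(t)]); n/=np.hypot(*n)
    e=np.array([A*np.cos(t),B*np.sin(t)])
    return t,e,n,(p-e)@n
def contact(h,th):
    """ellipse parameter, force on tool (world xy), torque on tray, force size"""
    p=rot(th).T@(np.asarray(h)-S["C"]); t,e,n,d=proj(p)
    F=max(0,K*(R-d)); return t,rot(th)@n*F,-F*(e[0]*n[1]-e[1]*n[0]),F
def sim(th,om,h0,h1,T):
    N=max(1,round(T/DT)); Fs=[]
    for i in range(N):
        h=h0+(h1-h0)*(i+1)/N
        t,_,tq,F=contact(h,th); Fs.append(F)
        if abs(om)<.02 and abs(tq)<TF: om=0
        else: om+=DT*(tq-CD*om-TF*np.sign(om if abs(om)>.02 else tq))/J
        th+=om*DT
    return th,om,t,Fs
def plan(n,rate,pen):
    """rate: d(t)/s list or number; pen in m"""
    th,om,h,t=S["th"],S["om"],np.array(S["h"]),S["t"]
    rate=np.broadcast_to(rate,n); pen=np.broadcast_to(pen,n); rows=[]
    for k in range(n):
        t=t+rate[k]*.125; te=th+om*.125
        q=np.array([A*np.cos(t),B*np.sin(t)]); m=np.array([B*np.cos(t),A*np.sin(t)]); m/=np.hypot(*m)
        for _ in range(6):
            g=S["C"]+rot(te)@(q+(R-pen[k])*m); te,oe,ta,Fs=sim(th,om,h,g,.125)
        d=np.round((g-h)/.0005)*.0005
        th,om,ta,Fs=sim(th,om,h,h+d,.125); h=h+d; rows.append(d.round(4).tolist())
        print("  %d d=%s t=%.2f th=%.2f om=%.2f F=%.1f..%.1f"%(k,d.round(4).tolist(),t,th,om,min(Fs),max(Fs)))
    S["rows"]=rows
    print(json.dumps([v for d in rows for v in d+[0,0,0,0,1]]))
    save()
# --- clip finder
gx,gy=np.meshgrid(np.arange(.082,.1165,.001),np.arange(-.04,.0401,.001)); k=(gx/A)**2+(gy/B)**2<1.05
G=np.c_[gx[k],gy[k]]
def patch(c,th):
    W=np.c_[G@rot(th).T+S["C"],np.full(len(G),.087)]
    Ti=np.linalg.inv(c["T"])
    uv=cv2.projectPoints(W,cv2.Rodrigues(Ti[:3,:3])[0],Ti[:3,3],c["K"],c["dist"])[0].reshape(-1,1,2).astype(np.float32)
    if uv.min()<0 or uv[...,0].max()>639 or uv[...,1].max()>479: return None
    g=cv2.cvtColor(c["pixels"],cv2.COLOR_RGB2GRAY)
    return cv2.remap(g,uv[...,0],uv[...,1],cv2.INTER_LINEAR)[:,0].astype(float)
TPL=np.where((np.abs(G[:,1])<.02)&(G[:,0]>.094)&(G[:,0]<.1125),50.,140.)
def find(c,th,span=.9):
    ths=th+np.arange(-span,span+.001,.01); sc=[]
    for a in ths:
        p=patch(c,a)
        sc.append(-1 if p is None or p.std()<5 else np.corrcoef(p,TPL)[0,1])
    i=int(np.argmax(sc)); return ths[i],sc[i]
def step(camlist,n,rate,pen,use="cam",gth=.8,gom=.8,tl=None):
    from station import cams,telemetry
    T0=telemetry.state()["time_s"]; s=telemetry.state()
    th,om,h=S["th"],S["om"],np.array(S["h"])
    rows=S.get("rows",[])
    for d in rows: th,om,t,_=sim(th,om,h,h+np.array(d),.125); h=h+np.array(d)
    dT=max(.125*len(rows),.125)
    print("t=%.3f cmd-meas (mm) %s ft %s"%(T0,((h-s["eef_pos"][:2])*1e3).round(1),(s["ft_force"]-np.r_[S["fb"],0]).round(2)),"z %.4f tilt"%s["eef_pos"][2],s["ee_rot"].round(3))
    t,Fv,_,F=contact(h,th); print("pred th %.3f om %.2f t %.2f F %s"%(th,om,t,Fv.round(2)))
    fm=s["ft_force"][:2]-S["fb"]
    if np.hypot(*fm)>1:
        q=np.arange(-.6,.61,.01); e=[np.hypot(*(contact(s["eef_pos"][:2],th+a)[1]-fm)) for a in q]
        i=int(np.argmin(e)); print("force est th %.3f resid %.2f |F|=%.2f"%(th+q[i],e[i],np.hypot(*fm)))
        thf=th+q[i]
    ms=[]
    for j,n_ in enumerate(camlist):
        c=cams.camera(n_); a,v=find(c,th); print("cam",n_,"th %.3f score %.2f"%(a-j*.05*om,v)); 
        if v>.6: ms.append(a-j*.05*om)
    e=0
    if use=="cam" and ms: e=np.mean(ms)-th
    elif use=="force": e=thf-th
    elif isinstance(use,float): e=use-th
    th+=gth*e; om+=gom*e/dT if rows else 0
    hold=.05*len(camlist)
    if hold: th,om,t,_=sim(th,om,h,h,hold)
    t=contact(h,th)[0]; t+=2*np.pi*round((S["t"]-t)/(2*np.pi))
    S["log"].append([T0,th,om,*s["eef_pos"][:2],*s["ft_force"][:2]])
    S.update(th=th,om=om,h=h.tolist(),t=t); print("NOW th %.3f om %.2f t %.2f"%(th,om,t))
    plan(n,rate,pen)
E
python3 - <<'E'
from rt import *
for n in("scene","side","wrist"):
    print(n,find(dict(np.load(n+"1.npz")),-1.435))
# dry run of the whole round
S["th"]=-1.435; S["h"]=(np.array(S["C"])+rot(-1.435)@[A+R+.002,0]).tolist(); S["t"]=0.
import io,contextlib
o=io.StringIO()
with contextlib.redirect_stdout(o): plan(150,[0]*3+[.37]*147,[.003,.006]+[.009]*148)
L=o.getvalue().splitlines(); print("\n".join(L[:12:2]+L[12:150:5]))
E
rm -f st.json
```

```text
scene (np.float64(-1.4149999999999991), np.float64(0.7465327263934685))
side (np.float64(-1.4349999999999992), np.float64(0.7228608353225896))
wrist (np.float64(-1.4249999999999994), np.float64(0.7020273541415307))
  0 d=[-0.0005, 0.005] t=0.00 th=-1.44 om=0.00 F=0.0..1.5
  2 d=[-0.0005, 0.003] t=0.00 th=-1.44 om=0.00 F=3.2..4.6
  4 d=[0.004, 0.001] t=0.09 th=-1.44 om=-0.04 F=4.4..4.4
  6 d=[0.0025, 0.001] t=0.18 th=-1.46 om=-0.17 F=4.6..4.6
  8 d=[-0.0, 0.0005] t=0.28 th=-1.53 om=-0.34 F=4.4..4.4
  10 d=[-0.0025, -0.0] t=0.37 th=-1.64 om=-0.53 F=4.6..4.6
  12 d=[-0.005, 0.0] t=0.46 th=-1.80 om=-0.72 F=4.5..4.6
  17 d=[-0.0105, 0.0025] t=0.69 th=-2.38 om=-1.11 F=4.6..4.7
  22 d=[-0.009, 0.0085] t=0.93 th=-3.14 om=-1.27 F=4.6..4.7
  27 d=[-0.003, 0.0095] t=1.16 th=-3.91 om=-1.13 F=4.5..4.7
  32 d=[0.0005, 0.005] t=1.39 th=-4.51 om=-0.77 F=4.5..4.5
  37 d=[-0.0005, -0.0015] t=1.62 th=-4.84 om=-0.28 F=4.4..4.6
  42 d=[0.0005, -0.008] t=1.85 th=-4.85 om=0.22 F=4.5..4.6
  47 d=[0.008, -0.0115] t=2.08 th=-4.56 om=0.70 F=4.6..4.7
  52 d=[0.02, -0.003] t=2.31 th=-3.99 om=1.10 F=4.7..4.9
  57
[... 434 characters left out ...]
] t=4.16 th=-3.42 om=-1.25 F=4.7..4.8
  97 d=[0.0015, -0.008] t=4.39 th=-4.13 om=-1.01 F=4.5..4.7
  102 d=[-0.0005, -0.0025] t=4.62 th=-4.64 om=-0.58 F=4.5..4.6
  107 d=[0.0005, 0.004] t=4.86 th=-4.84 om=-0.06 F=4.4..4.6
  112 d=[-0.003, 0.01] t=5.09 th=-4.73 om=0.41 F=4.5..4.6
  117 d=[-0.0135, 0.01] t=5.32 th=-4.32 om=0.88 F=4.6..4.8
  122 d=[-0.0215, -0.006] t=5.55 th=-3.65 om=1.21 F=4.7..5.0
  127 d=[-0.007, -0.0235] t=5.78 th=-2.85 om=1.29 F=4.7..5.0
  132 d=[0.014, -0.0165] t=6.01 th=-2.11 om=1.05 F=4.6..4.8
  137 d=[0.014, -0.002] t=6.24 th=-1.60 om=0.54 F=4.5..4.7
  142 d=[0.0045, 0.002] t=6.47 th=-1.46 om=-0.06 F=4.4..4.6
  147 d=[-0.004, -0.0005] t=6.71 th=-1.67 om=-0.61 F=4.5..4.6
```

Run:
```python
from rt import *
S["fb"]=[-.09,.4]; S["th"]=-1.428; S["rows"]=[]
plan(6,[0,0,0,0,.2,.3],[-.012,-.003,.003,.007,.009,.009])
```

```text
0 d=[-0.002, 0.025] t=0.00 th=-1.43 om=0.00 F=0.0..0.0
  1 d=[-0.0015, 0.0085] t=0.00 th=-1.43 om=0.00 F=0.0..0.0
  2 d=[-0.001, 0.006] t=0.00 th=-1.43 om=0.00 F=0.0..1.4
  3 d=[-0.0005, 0.004] t=0.00 th=-1.43 om=0.00 F=1.6..3.5
  4 d=[0.0025, 0.0025] t=0.03 th=-1.43 om=-0.00 F=3.6..4.5
  5 d=[0.0035, 0.0005] t=0.06 th=-1.43 om=-0.02 F=4.4..4.5
[-0.002, 0.025, 0, 0, 0, 0, 1, -0.0015, 0.0085, 0, 0, 0, 0, 1, -0.001, 0.006, 0, 0, 0, 0, 1, -0.0005, 0.004, 0, 0, 0, 0, 1, 0.0025, 0.0025, 0, 0, 0, 0, 1, 0.0035, 0.0005, 0, 0, 0, 0, 1]
```

>>> drive_tool(
  commands=[-0.002,0.025,0,0,0,0,1,-0.0015,0.0085,0,0,0,0,1,-0.001,0.006,0,0,0,0,1,-0.0005,0.004,0,0,0,0,1,0.0025,0.0025,0,0,0,0,1,0.0035,0.0005,0,0,0,0,1],
)

```text
time_s: 4.42
eef_pos: [0.5945, -0.066, 0.1644]
ee_rot: [3.059, 0.707, -0.0]
ft_force: [0.5, -3.5, -3.1]
gripper_width: 0.0251
gripper_force: 61.4
```

Run:
```python
from rt import *
step(["scene","side"],6,.35,.009)
```

```text
t=4.425 cmd-meas (mm) [-0.9  1.2] ft [ 0.61 -3.88 -3.1 ] z 0.1644 tilt [ 3.059  0.707 -0.   ]
pred th -1.429 om -0.02 t 0.06 F [ 0.95 -4.29]
force est th -1.339 resid 0.18 |F|=3.92
cam scene th -1.369 score 0.64
cam side th -1.418 score 0.66
NOW th -1.399 om 0.01 t 0.02
  0 d=[0.0045, 0.001] t=0.07 th=-1.40 om=-0.01 F=4.4..4.4
  1 d=[0.004, 0.0015] t=0.11 th=-1.40 om=-0.06 F=4.4..4.6
  2 d=[0.003, 0.001] t=0.16 th=-1.42 om=-0.12 F=4.5..4.6
  3 d=[0.0015, 0.001] t=0.20 th=-1.44 om=-0.20 F=4.5..4.6
  4 d=[0.001, 0.0005] t=0.24 th=-1.47 om=-0.28 F=4.5..4.6
  5 d=[-0.001, 0.0005] t=0.29 th=-1.51 om=-0.37 F=4.5..4.6
[0.0045, 0.001, 0, 0, 0, 0, 1, 0.004, 0.0015, 0, 0, 0, 0, 1, 0.003, 0.001, 0, 0, 0, 0, 1, 0.0015, 0.001, 0, 0, 0, 0, 1, 0.001, 0.0005, 0, 0, 0, 0, 1, -0.001, 0.0005, 0, 0, 0, 0, 1]
```

>>> drive_tool(
  commands=[0.0045,0.001,0,0,0,0,1,0.004,0.0015,0,0,0,0,1,0.003,0.001,0,0,0,0,1,0.0015,0.001,0,0,0,0,1,0.001,0.0005,0,0,0,0,1,-0.001,0.0005,0,0,0,0,1],
)

```text
time_s: 5.28
eef_pos: [0.6072, -0.0592, 0.1643]
ee_rot: [3.06, 0.709, 0.0]
ft_force: [0.2, -4.0, -2.3]
gripper_width: 0.0254
gripper_force: 61.4
```

Run:
```python
from rt import *
step(["scene","side"],6,.35,.009)
```

```text
t=5.275 cmd-meas (mm) [-0.6 -0.1] ft [ 0.24 -4.38 -2.31] z 0.1643 tilt [3.06  0.709 0.   ]
pred th -1.508 om -0.37 t 0.29 F [ 1.88 -4.2 ]
force est th -0.988 resid 0.55 |F|=4.39
cam scene th -1.268 score 0.49
cam side th -1.309 score 0.47
NOW th -1.549 om -0.45 t 0.33
  0 d=[-0.003, 0.0] t=0.38 th=-1.61 om=-0.54 F=4.3..4.4
  1 d=[-0.0045, -0.0005] t=0.42 th=-1.69 om=-0.63 F=4.4..4.5
  2 d=[-0.006, -0.0] t=0.46 th=-1.77 om=-0.73 F=4.5..4.7
  3 d=[-0.007, -0.0005] t=0.51 th=-1.87 om=-0.82 F=4.7..4.7
  4 d=[-0.0085, -0.0] t=0.55 th=-1.98 om=-0.91 F=4.7..4.7
  5 d=[-0.0095, 0.0005] t=0.60 th=-2.10 om=-0.99 F=4.6..4.7
[-0.003, 0.0, 0, 0, 0, 0, 1, -0.0045, -0.0005, 0, 0, 0, 0, 1, -0.006, -0.0, 0, 0, 0, 0, 1, -0.007, -0.0005, 0, 0, 0, 0, 1, -0.0085, -0.0, 0, 0, 0, 0, 1, -0.0095, 0.0005, 0, 0, 0, 0, 1]
```

```bash
cat > td.py <<'E'
from rt import *
from station import cams,telemetry
def top(names,fn,tag):
    out=[]
    for n in names:
        c=cams.camera(n); np.savez(tag+n+".npz",**c)
        g=np.stack(np.meshgrid(.57+(np.arange(300)-150)*.001,.059-(np.arange(300)-150)*.001),-1).reshape(-1,2)
        W=np.c_[g,np.full(len(g),.085)]; Ti=np.linalg.inv(c["T"])
        uv=cv2.projectPoints(W,cv2.Rodrigues(Ti[:3,:3])[0],Ti[:3,3],c["K"],c["dist"])[0].reshape(300,300,2).astype(np.float32)
        out.append(cv2.remap(c["pixels"],uv[...,0],uv[...,1],cv2.INTER_LINEAR))
    cv2.imwrite(fn,cv2.resize(np.hstack(out)[:,:,::-1],(400*len(names),400)))
E
python3 -c "
from td import *
top(['scene','side'],'pics/top2.png','b')
s=telemetry.state();print(s['time_s'],s['eef_pos'],s['ft_force'])"
```

```text
5.475 [ 0.60701181 -0.05933352  0.1643426 ] [ 0.33001597 -4.13134784 -2.62192731]
```

View pics/top2.png

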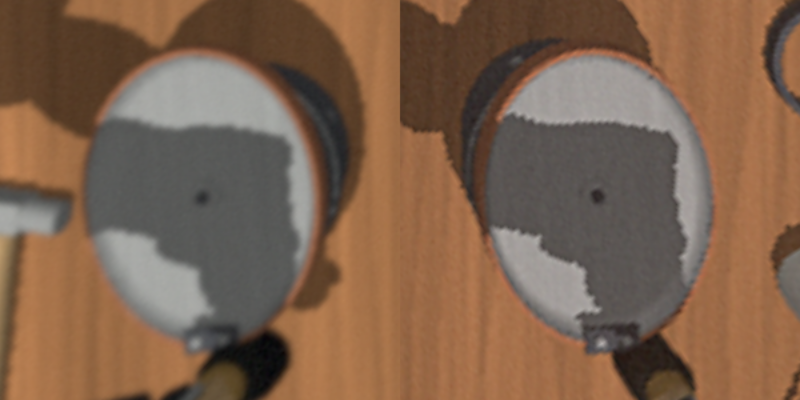

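```bash
python3 - <<'E'
s=open("rt.py").read()
a=s.index("def patch"); b=s.index("def step")
new='''TPL=np.where((np.abs(G[:,1])<.02)&(G[:,0]>.094)&(G[:,0]<.1125),50.,140.)
def find(c,th,span=.6):
    g=cv2.GaussianBlur(cv2.cvtColor(c["pixels"],cv2.COLOR_RGB2GRAY),(3,3),0).astype(np.float32); P=cloud(c).astype(np.float32)
    Ti=np.linalg.inv(c["T"]); rv=cv2.Rodrigues(Ti[:3,:3])[0]
    ths=th+np.arange(-span,span+.001,.01); sc=[]
    for a in ths:
        W=np.c_[G@rot(a).T+S["C"],np.full(len(G),.087)]
        uv=cv2.projectPoints(W,rv,Ti[:3,3],c["K"],c["dist"])[0].reshape(-1,2).round().astype(int)
        ok=(uv>=0).all(1)&(uv[:,0]<640)&(uv[:,1]<480)
        i=uv[ok]; w=np.zeros(len(G),bool); Q=P[i[:,1],i[:,0]]
        w[ok]=(np.hypot(*(Q[:,:2]-W[ok,:2]).T)<.014)&(Q[:,2]<.0945)&(Q[:,2]>.068)
        v=g[uv[w,1],uv[w,0]]; inn=TPL[w]<100
        if w.mean()<.5 or inn.sum()<.4*(TPL<100).sum() or (~inn).sum()<20: sc.append(-1); continue
        sc.append(np.corrcoef(np.clip(v,30,150),TPL[w])[0,1])
    sc=np.array(sc); i=int(np.argmax(sc)); return ths[i],sc[i]
'''
open("rt.py","w").write(s[:a]+new+s[b:])
E
python3 - <<'E'
from rt import *
for f,p in(("scene0",-1.43),("side0",-1.43),("scene1",-1.4),("side1",-1.4),("wrist1",-1.4),("bscene",-1.5),("bside",-1.5)): print(f,find(dict(np.load(f+".npz")),p))
print(S["th"],S["om"])
E
```

```text
scene0 (np.float64(-1.3799999999999994), np.float64(0.5842593915222911))
side0 (np.float64(-1.4499999999999993), np.float64(0.4594770949971399))
scene1 (np.float64(-1.4199999999999995), np.float64(0.7845562798398494))
side1 (np.float64(-1.4399999999999995), np.float64(0.8008908926639215))
wrist1 (np.float64(-1.4199999999999995), np.float64(0.7454609313122016))
bscene (np.float64(-1.2799999999999994), np.float64(0.545768768675794))
bside (np.float64(-1.3199999999999994), np.float64(0.5130755228783354))
-1.5492820498964441 -0.4463636524653719
```

Run:
```python
from rt import *
o=[]
for n in("bscene","bside"):
    c=dict(np.load(n+".npz")); Ti=np.linalg.inv(c["T"])
    u,v=cv2.projectPoints(np.array([[.585,-.02,.085]]),cv2.Rodrigues(Ti[:3,:3])[0],Ti[:3,3],c["K"],c["dist"])[0].ravel().astype(int)
    o.append(cv2.resize(c["pixels"][v-50:v+50,u-50:u+50],(400,400),interpolation=cv2.INTER_CUBIC)); print(u-50,v-50)
cv2.imwrite("pics/z2.png",np.hstack(o)[:,:,::-1])
```

```text
264 187
277 187
```

View pics/z2.png

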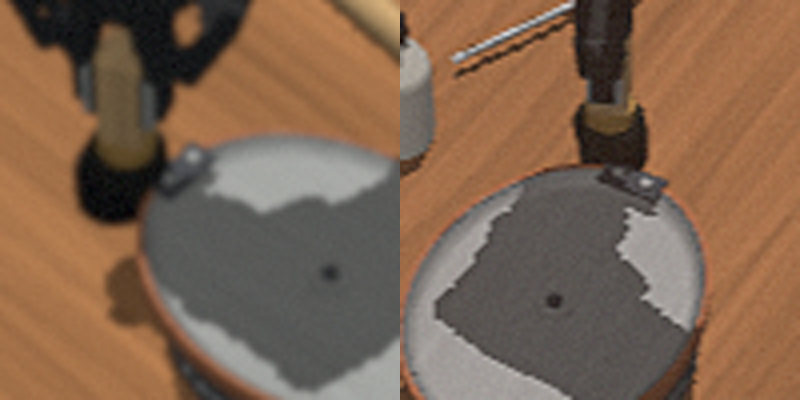

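```bash
cat > ol.py <<'E'
from rt import *
OFF={"scene":(0,0,0),"side":(0,0,0),"wrist":(0,0,0)}
try: OFF.update(json.load(open("off.json")))
except Exception: pass
def data(c):
    hsv=cv2.cvtColor(c["pixels"],cv2.COLOR_RGB2HSV).reshape(-1,3).astype(int); P=cloud(c).reshape(-1,3)
    h,w=c["depth"].shape
    uv=np.stack(np.meshgrid(np.arange(w),np.arange(h)),-1).reshape(-1,1,2).astype(float)
    n=cv2.undistortPoints(uv,c["K"],c["dist"])[:,0]
    d=np.c_[n,np.ones(len(n))]@c["T"][:3,:3].T; o=c["T"][:3,3]
    X=(o+d*((.083-o[2])/d[:,2])[:,None])[:,:2]
    z=np.nan_to_num(P[:,2],nan=1); r=np.hypot(*(X-S["C"]).T)
    k=(r<.15)&(r>.06)&(z<.094)&((hsv[:,2]>45)|(z<.066))
    lab=(hsv[:,1]<70)&(z>.062)
    return X[k],lab[k]
def score(X,l,th,off):
    q=(X-S["C"]-off[:2])@rot(th)
    rr=np.hypot(q[:,0]/(A-.004+off[2]),q[:,1]/(B-.004+off[2]))
    m=1/(1+np.exp((rr-1)/.02))
    return np.mean((m-l)**2)
def outline(c,th,name,span=.5):
    X,l=data(c); f=lambda t:score(X,l,t,OFF[name])
    ths=th+np.arange(-span,span+.001,.02); s=[f(t) for t in ths]; i=int(np.argmin(s))
    from scipy.optimize import minimize_scalar
    m=minimize_scalar(f,bounds=(ths[i]-.03,ths[i]+.03),method="bounded")
    return m.x,m.fun,np.max(s)-m.fun
E
python3 - <<'E'
from ol import *
from scipy.optimize import minimize
for n in("scene","side"):
    D=[data(dict(np.load(f+".npz"))) for f in(n+"0",n+"1","b"+n)]
    f=lambda p:score(*D[0],p[0],p[2:]/100)+score(*D[1],p[0],p[2:]/100)+score(*D[2],p[1],p[2:]/100)
    m=minimize(f,[-1.43,-1.49,0,0,0],method="Nelder-Mead",options=dict(xatol=1e-3,fatol=1e-7,maxiter=600)); print(n,m.x,m.fun)
    OFF[n]=[float(v)/100 for v in m.x[2:]]
    for f_ in(n+"0",n+"1","b"+n): print(f_,outline(dict(np.load(f_+".npz")),-1.45,n))
json.dump(OFF,open("off.json","w"))
E
```

```text
scene [-1.44320576 -1.48310244 -0.08489062 -0.07297266  0.03182461] 0.0337043322406506
scene0 (np.float64(-1.4420618121137647), np.float64(0.010996768822074116), np.float64(0.052391610039755586))
scene1 (np.float64(-1.4440044589715397), np.float64(0.010995167788303816), np.float64(0.05131974683005165))
bscene (np.float64(-1.4833341887680191), np.float64(0.011711624349121773), np.float64(0.057341826474128096))
side [-1.43225603 -1.47461484  0.02745287 -0.09486646  0.018067  ] 0.028357350883478398
side0 (np.float64(-1.4299220835811357), np.float64(0.009818052694128611), np.float64(0.055139657130854794))
side1 (np.float64(-1.4347055846778745), np.float64(0.008878660118391371), np.float64(0.054182441329984836))
bside (np.float64(-1.4745791930898655), np.float64(0.009656216934681291), np.float64(0.057285689048062395))
```

```bash
python3 - <<'E'
s=open("rt.py").read()
s=s.replace('(np.asarray(h)-S["C"])','(np.asarray(h)-S["C2"])').replace('g=S["C"]+rot(te)@','g=S["C2"]+rot(te)@')
s=s.replace('S.get("rows",[])\n','S.get("rows",[])\n    import ol\n    print("moment",s["moment"].round(3), "F from moment", (s["moment"][1]/-.087).round(2),(s["moment"][0]/.087).round(2))\n')
s=s.replace('a,v=find(c,th); print("cam",n_,"th %.3f score %.2f"%(a-j*.05*om,v)); \n        if v>.6: ','a,v,w=ol.outline(c,th,n_); print("cam",n_,"th %.3f fit %.4f depth %.3f"%(a-j*.05*om,v,w)); \n        if v<.02: ')
open("rt.py","w").write(s)
E
python3 - <<'E'
from rt import *
S["C2"]=[.5700,.0585]; S["th"]=-1.481; S["om"]=-.1; S["h"]=[.6068,-.0594]
S["t"]=contact(S["h"],S["th"])[0]; print(S["t"],contact(S["h"],S["th"]))
from station import telemetry; s=telemetry.state(); print(s["moment"],s["moment"][1]/-.087,s["moment"][0]/.087)
plan(5,.35,.009)
E
```

```text
0.2537649045605111 (np.float64(0.2537649045605111), array([ 1.99471646, -4.6158374 ]), np.float64(-0.06531425384226411), np.float64(5.028404182512813))
[-1.20288872 -0.43786556  0.03149771] 5.0329374326803045 -13.826307175690253
  0 d=[0.002, 0.0] t=0.30 th=-1.50 om=-0.24 F=4.5..5.0
  1 d=[-0.0005, 0.0005] t=0.34 th=-1.54 om=-0.36 F=4.5..4.5
  2 d=[-0.002, 0.0] t=0.39 th=-1.60 om=-0.48 F=4.5..4.5
  3 d=[-0.0035, -0.0] t=0.43 th=-1.66 om=-0.60 F=4.5..4.6
  4 d=[-0.0055, -0.0005] t=0.47 th=-1.75 om=-0.71 F=4.7..4.7
[0.002, 0.0, 0, 0, 0, 0, 1, -0.0005, 0.0005, 0, 0, 0, 0, 1, -0.002, 0.0, 0, 0, 0, 0, 1, -0.0035, -0.0, 0, 0, 0, 0, 1, -0.0055, -0.0005, 0, 0, 0, 0, 1]
```

```bash
sed -i 's|, "F from moment".*$|)|; s|fm=s\["ft_force"\]\[:2\]-S\["fb"\]|fm=np.array([-(s["moment"][1]-.02),s["moment"][0]+.018])/.262; print("F by moment",fm.round(2))|' rt.py; grep -n "moment" rt.py; python3 -c "import rt"
```

```text
71:    print("moment",s["moment"].round(3))
76:    fm=np.array([-(s["moment"][1]-.02),s["moment"][0]+.018])/.262; print("F by moment",fm.round(2))
```

>>> drive_tool(
  commands=[0.002,0,0,0,0,0,1,-0.0005,0.0005,0,0,0,0,1,-0.002,0,0,0,0,0,1,-0.0035,0,0,0,0,0,1,-0.0055,-0.0005,0,0,0,0,1],
)

```text
time_s: 6.1
eef_pos: [0.5972, -0.0594, 0.1644]
ee_rot: [3.06, 0.709, -0.0]
ft_force: [1.0, -4.8, -2.4]
gripper_width: 0.0256
gripper_force: 61.4
```

Run:
```python
from rt import *
step(["scene","side"],6,.35,.0088)
```

```text
moment [-1.395 -0.348  0.006]
t=6.100 cmd-meas (mm) [ 0.1 -0. ] ft [ 1.06 -5.22 -2.44] z 0.1644 tilt [ 3.06   0.709 -0.   ]
pred th -1.746 om -0.71 t 0.47 F [ 1.8  -4.25]
F by moment [ 1.4  -5.25]
force est th -1.656 resid 0.62 |F|=5.44
cam scene th -1.642 fit 0.0110 depth 0.066
cam side th -1.619 fit 0.0108 depth 0.065
NOW th -1.715 om -0.66 t 0.44
  0 d=[-0.006, -0.0015] t=0.48 th=-1.81 om=-0.77 F=4.5..5.0
  1 d=[-0.0075, -0.0] t=0.53 th=-1.91 om=-0.85 F=4.5..4.6
  2 d=[-0.009, 0.0] t=0.57 th=-2.02 om=-0.93 F=4.6..4.6
  3 d=[-0.0095, 0.001] t=0.61 th=-2.14 om=-1.00 F=4.6..4.6
  4 d=[-0.0105, 0.002] t=0.66 th=-2.27 om=-1.07 F=4.6..4.7
  5 d=[-0.011, 0.003] t=0.70 th=-2.41 om=-1.13 F=4.7..4.7
[-0.006, -0.0015, 0, 0, 0, 0, 1, -0.0075, -0.0, 0, 0, 0, 0, 1, -0.009, 0.0, 0, 0, 0, 0, 1, -0.0095, 0.001, 0, 0, 0, 0, 1, -0.0105, 0.002, 0, 0, 0, 0, 1, -0.011, 0.003, 0, 0, 0, 0, 1]
```

>>> drive_tool(
  commands=[-0.006,-0.0015,0,0,0,0,1,-0.0075,0,0,0,0,0,1,-0.009,0,0,0,0,0,1,-0.0095,0.001,0,0,0,0,1,-0.0105,0.002,0,0,0,0,1,-0.011,0.003,0,0,0,0,1],
)

```text
time_s: 6.95
eef_pos: [0.5422, -0.0551, 0.1642]
ee_rot: [3.061, 0.708, -0.004]
ft_force: [-0.2, -4.7, -1.7]
gripper_width: 0.0251
gripper_force: 61.5
```

Run:
```python
from rt import *
step(["scene","side"],6,.33,.009)
```

```text
moment [-1.538  0.087  0.028]
t=6.950 cmd-meas (mm) [1.6 0.2] ft [-0.16 -5.15 -1.73] z 0.1642 tilt [ 3.061  0.708 -0.004]
pred th -2.409 om -1.13 t 0.70 F [-0.09 -4.51]
F by moment [-0.26 -5.8 ]
force est th -2.289 resid 0.01 |F|=5.81
cam scene th -2.221 fit 0.0099 depth 0.077
cam side th -2.208 fit 0.0118 depth 0.072
NOW th -2.353 om -1.04 t 0.64
  0 d=[-0.011, 0.0025] t=0.68 th=-2.49 om=-1.12 F=4.6..5.3
  1 d=[-0.011, 0.0055] t=0.72 th=-2.63 om=-1.17 F=4.6..4.7
  2 d=[-0.0105, 0.0065] t=0.77 th=-2.78 om=-1.21 F=4.6..4.7
  3 d=[-0.01, 0.008] t=0.81 th=-2.93 om=-1.24 F=4.6..4.7
  4 d=[-0.0095, 0.0095] t=0.85 th=-3.09 om=-1.26 F=4.7..4.8
  5 d=[-0.008, 0.01] t=0.89 th=-3.25 om=-1.27 F=4.6..4.8
[-0.011, 0.0025, 0, 0, 0, 0, 1, -0.011, 0.0055, 0, 0, 0, 0, 1, -0.0105, 0.0065, 0, 0, 0, 0, 1, -0.01, 0.008, 0, 0, 0, 0, 1, -0.0095, 0.0095, 0, 0, 0, 0, 1, -0.008, 0.01, 0, 0, 0, 0, 1]
```

```bash
sed -i 's/^J,CD,TF=.*/J,CD,TF=.043,.095,.004/' rt.py
python3 - <<'E'
from rt import *
S["th"],S["om"],S["t"],_=sim(-2.217,-.85,np.array(S["h"]),np.array(S["h"]),.1); print(S["th"],S["om"],S["t"])
plan(6,.35,.009)
E
```

```text
-2.3089556544065593 -0.9660195431444834 0.5838637226011614
  0 d=[-0.011, 0.0015] t=0.63 th=-2.44 om=-1.03 F=4.7..5.8
  1 d=[-0.0095, 0.0045] t=0.67 th=-2.57 om=-1.06 F=4.6..4.7
  2 d=[-0.009, 0.0055] t=0.72 th=-2.70 om=-1.07 F=4.6..4.7
  3 d=[-0.009, 0.0065] t=0.76 th=-2.83 om=-1.09 F=4.5..4.6
  4 d=[-0.008, 0.0075] t=0.80 th=-2.97 om=-1.09 F=4.6..4.7
  5 d=[-0.007, 0.008] t=0.85 th=-3.11 om=-1.10 F=4.7..4.7
[-0.011, 0.0015, 0, 0, 0, 0, 1, -0.0095, 0.0045, 0, 0, 0, 0, 1, -0.009, 0.0055, 0, 0, 0, 0, 1, -0.009, 0.0065, 0, 0, 0, 0, 1, -0.008, 0.0075, 0, 0, 0, 0, 1, -0.007, 0.008, 0, 0, 0, 0, 1]
```

>>> drive_tool(
  commands=[-0.011,0.0015,0,0,0,0,1,-0.0095,0.0045,0,0,0,0,1,-0.009,0.0055,0,0,0,0,1,-0.009,0.0065,0,0,0,0,1,-0.008,0.0075,0,0,0,0,1,-0.007,0.008,0,0,0,0,1],
)

```text
time_s: 7.8
eef_pos: [0.4893, -0.0205, 0.1642]
ee_rot: [-3.06, -0.709, 0.003]
ft_force: [-3.2, -3.3, -2.3]
gripper_width: 0.0255
gripper_force: 61.6
```

Run:
```python
from rt import *
step(["scene","side"],6,.35,.009,gth=1.)
# refit drag/inertia on the last two segments
```

```text
moment [-1.031  0.864 -0.016]
t=7.800 cmd-meas (mm) [ 1.  -0.9] ft [-3.11 -3.68 -2.26] z 0.1642 tilt [-3.06e+00 -7.09e-01  3.00e-03]
pred th -3.108 om -1.10 t 0.85 F [-2.48 -3.81]
F by moment [-3.22 -3.87]
force est th -3.078 resid 0.55 |F|=5.03
cam scene th -2.986 fit 0.0109 depth 0.067
cam side th -2.990 fit 0.0132 depth 0.062
NOW th -3.090 om -1.04 t 0.83
  0 d=[-0.0065, 0.0075] t=0.87 th=-3.22 om=-1.06 F=4.5..4.9
  1 d=[-0.005, 0.0085] t=0.92 th=-3.36 om=-1.06 F=4.6..4.6
  2 d=[-0.0045, 0.009] t=0.96 th=-3.49 om=-1.06 F=4.6..4.7
  3 d=[-0.0035, 0.0085] t=1.00 th=-3.62 om=-1.04 F=4.5..4.6
  4 d=[-0.0025, 0.0085] t=1.05 th=-3.75 om=-1.01 F=4.5..4.6
  5 d=[-0.0015, 0.0085] t=1.09 th=-3.87 om=-0.98 F=4.5..4.7
[-0.0065, 0.0075, 0, 0, 0, 0, 1, -0.005, 0.0085, 0, 0, 0, 0, 1, -0.0045, 0.009, 0, 0, 0, 0, 1, -0.0035, 0.0085, 0, 0, 0, 0, 1, -0.0025, 0.0085, 0, 0, 0, 0, 1, -0.0015, 0.0085, 0, 0, 0, 0, 1]
```

```bash
sed -i 's/^J,CD,TF=.*/J,CD,TF=.043,.107,.004/' rt.py
python3 - <<'E'
from rt import *
S["th"]=-3.086;S["om"]=-.98
plan(7,.36,.009)
E
```

```text
0 d=[-0.005, 0.0065] t=0.87 th=-3.21 om=-0.99 F=4.7..4.9
  1 d=[-0.005, 0.0075] t=0.92 th=-3.33 om=-0.98 F=4.6..4.7
  2 d=[-0.0035, 0.0075] t=0.96 th=-3.46 om=-0.97 F=4.6..4.7
  3 d=[-0.003, 0.007] t=1.01 th=-3.58 om=-0.95 F=4.6..4.7
  4 d=[-0.0025, 0.0075] t=1.05 th=-3.69 om=-0.92 F=4.7..4.7
  5 d=[-0.002, 0.0065] t=1.10 th=-3.80 om=-0.88 F=4.5..4.7
  6 d=[-0.001, 0.006] t=1.14 th=-3.91 om=-0.84 F=4.5..4.6
[-0.005, 0.0065, 0, 0, 0, 0, 1, -0.005, 0.0075, 0, 0, 0, 0, 1, -0.0035, 0.0075, 0, 0, 0, 0, 1, -0.003, 0.007, 0, 0, 0, 0, 1, -0.0025, 0.0075, 0, 0, 0, 0, 1, -0.002, 0.0065, 0, 0, 0, 0, 1, -0.001, 0.006, 0, 0, 0, 0, 1]
```

>>> drive_tool(
  commands=[-0.005,0.0065,0,0,0,0,1,-0.005,0.0075,0,0,0,0,1,-0.0035,0.0075,0,0,0,0,1,-0.003,0.007,0,0,0,0,1,-0.0025,0.0075,0,0,0,0,1,-0.002,0.0065,0,0,0,0,1,-0.001,0.006,0,0,0,0,1],
)

```text
time_s: 8.78
eef_pos: [0.4683, 0.0281, 0.1643]
ee_rot: [-3.06, -0.71, 0.001]
ft_force: [-3.2, -2.1, -3.3]
gripper_width: 0.0255
gripper_force: 61.5
```

Run:
```python
from rt import *
step(["scene","side"],7,.38,.009,gth=1.)
```

```text
moment [-0.512  1.065 -0.017]
t=8.775 cmd-meas (mm) [ 0. -1.] ft [-3.07 -2.55 -3.29] z 0.1643 tilt [-3.06e+00 -7.10e-01  1.00e-03]
pred th -3.911 om -0.84 t 1.14 F [-4.01 -1.97]
F by moment [-3.99 -1.88]
force est th -3.941 resid 0.04 |F|=4.41
cam scene th -3.852 fit 0.0132 depth 0.059
cam side th -3.873 fit 0.0121 depth 0.056
NOW th -3.941 om -0.77 t 1.17
  0 d=[0.0, 0.0045] t=1.22 th=-4.03 om=-0.72 F=4.3..4.5
  1 d=[0.0, 0.0035] t=1.27 th=-4.12 om=-0.67 F=4.5..4.5
  2 d=[0.0, 0.0025] t=1.31 th=-4.20 om=-0.61 F=4.5..4.5
  3 d=[0.0005, 0.002] t=1.36 th=-4.27 om=-0.55 F=4.5..4.6
  4 d=[0.0, 0.0005] t=1.41 th=-4.34 om=-0.48 F=4.4..4.6
  5 d=[0.0005, 0.0] t=1.46 th=-4.39 om=-0.41 F=4.4..4.5
  6 d=[0.0005, -0.001] t=1.50 th=-4.44 om=-0.33 F=4.5..4.5
[0.0, 0.0045, 0, 0, 0, 0, 1, 0.0, 0.0035, 0, 0, 0, 0, 1, 0.0, 0.0025, 0, 0, 0, 0, 1, 0.0005, 0.002, 0, 0, 0, 0, 1, 0.0, 0.0005, 0, 0, 0, 0, 1, 0.0005, 0.0, 0, 0, 0, 0, 1, 0.0005, -0.001, 0, 0, 0, 0, 1]
```

>>> drive_tool(
  commands=[0.0,0.0045,0,0,0,0,1,0.0,0.0035,0,0,0,0,1,0.0,0.0025,0,0,0,0,1,0.0005,0.002,0,0,0,0,1,0.0,0.0005,0,0,0,0,1,0.0005,0.0,0,0,0,0,1,0.0005,-0.001,0,0,0,0,1],
)

```text
time_s: 9.75
eef_pos: [0.4701, 0.0394, 0.1643]
ee_rot: [3.061, 0.709, -0.0]
ft_force: [-3.6, -1.5, -2.6]
gripper_width: 0.0254
gripper_force: 61.6
```

Run:
```python
from rt import *
step(["scene","side"],8,.36,.009,gth=1.)
```

```text
moment [-0.227  1.05  -0.008]
t=9.750 cmd-meas (mm) [-0.3 -0.3] ft [-3.51 -1.86 -2.63] z 0.1643 tilt [ 3.061  0.709 -0.   ]
pred th -4.438 om -0.33 t 1.50 F [-4.42 -0.99]
F by moment [-3.93 -0.8 ]
force est th -4.518 resid 0.65 |F|=4.01
cam scene th -4.394 fit 0.0142 depth 0.057
cam side th -4.390 fit 0.0118 depth 0.051
NOW th -4.419 om -0.26 t 1.49
  0 d=[0.0005, -0.0025] t=1.53 th=-4.45 om=-0.21 F=4.5..4.6
  1 d=[0.001, -0.0035] t=1.58 th=-4.47 om=-0.15 F=4.5..4.5
  2 d=[0.001, -0.004] t=1.62 th=-4.48 om=-0.08 F=4.5..4.5
  3 d=[0.0015, -0.0045] t=1.67 th=-4.49 om=-0.01 F=4.5..4.6
  4 d=[0.0015, -0.0055] t=1.71 th=-4.49 om=0.04 F=4.5..4.6
  5 d=[0.0025, -0.006] t=1.76 th=-4.48 om=0.10 F=4.5..4.6
  6 d=[0.003, -0.0065] t=1.80 th=-4.46 om=0.17 F=4.6..4.6
  7 d=[0.004, -0.0075] t=1.85 th=-4.44 om=0.24 F=4.6..4.6
[0.0005, -0.0025, 0, 0, 0, 0, 1, 0.001, -0.0035, 0, 0, 0, 0, 1, 0.001, -0.004, 0, 0, 0, 0, 1, 0.0015, -0.0045, 0, 0, 0, 0, 1, 0.0015, -0.0055, 0, 0, 0, 0, 1, 0.0025, -0.006, 0, 0, 0, 0, 1, 0.003, -0.0065, 0, 0, 0, 0, 1, 0.004, -0.0075, 0, 0, 0, 0, 1]
```

>>> drive_tool(
  commands=[0.0005,-0.0025,0,0,0,0,1,0.001,-0.0035,0,0,0,0,1,0.001,-0.004,0,0,0,0,1,0.0015,-0.0045,0,0,0,0,1,0.0015,-0.0055,0,0,0,0,1,0.0025,-0.006,0,0,0,0,1,0.003,-0.0065,0,0,0,0,1,0.004,-0.0075,0,0,0,0,1],
)

```text
time_s: 10.85
eef_pos: [0.4855, -0.0012, 0.1644]
ee_rot: [3.06, 0.709, 0.001]
ft_force: [-3.8, -1.7, -2.0]
gripper_width: 0.0252
gripper_force: 61.5
```

Run:
```python
from rt import *
step(["scene","side"],8,.36,.009,gth=1.)
```

```text
moment [-0.447  0.816  0.01 ]
t=10.850 cmd-meas (mm) [-0.7  0.3] ft [-3.7  -2.14 -2.02] z 0.1644 tilt [3.06e+00 7.09e-01 1.00e-03]
pred th -4.435 om 0.24 t 1.85 F [-3.98 -2.17]
F by moment [-3.04 -1.64]
force est th -4.165 resid 0.52 |F|=3.45
cam scene th -4.374 fit 0.0139 depth 0.058
cam side th -4.373 fit 0.0113 depth 0.059
NOW th -4.345 om 0.29 t 1.77
  0 d=[0.006, -0.0075] t=1.82 th=-4.31 om=0.31 F=4.2..4.5
  1 d=[0.006, -0.0075] t=1.86 th=-4.27 om=0.34 F=4.4..4.5
  2 d=[0.0075, -0.007] t=1.91 th=-4.22 om=0.39 F=4.4..4.6
  3 d=[0.0085, -0.007] t=1.95 th=-4.17 om=0.45 F=4.7..4.7
  4 d=[0.0095, -0.0065] t=2.00 th=-4.11 om=0.51 F=4.6..4.7
  5 d=[0.0115, -0.006] t=2.04 th=-4.04 om=0.57 F=4.6..4.7
  6 d=[0.0125, -0.0045] t=2.09 th=-3.96 om=0.63 F=4.6..4.7
  7 d=[0.014, -0.0035] t=2.13 th=-3.88 om=0.69 F=4.5..4.7
[0.006, -0.0075, 0, 0, 0, 0, 1, 0.006, -0.0075, 0, 0, 0, 0, 1, 0.0075, -0.007, 0, 0, 0, 0, 1, 0.0085, -0.007, 0, 0, 0, 0, 1, 0.0095, -0.0065, 0, 0, 0, 0, 1, 0.0115, -0.006, 0, 0, 0, 0, 1, 0.0125, -0.0045, 0, 0, 0, 0, 1, 0.014, -0.0035, 0, 0, 0, 0, 1]
```

>>> drive_tool(
  commands=[0.006,-0.0075,0,0,0,0,1,0.0065,-0.0075,0,0,0,0,1,0.0075,-0.007,0,0,0,0,1,0.0085,-0.007,0,0,0,0,1,0.0095,-0.0065,0,0,0,0,1,0.0115,-0.006,0,0,0,0,1,0.0125,-0.0045,0,0,0,0,1,0.014,-0.0035,0,0,0,0,1],
)

```text
time_s: 11.95
eef_pos: [0.5628, -0.0508, 0.1645]
ee_rot: [3.06, 0.708, 0.003]
ft_force: [-1.6, -2.6, -3.6]
gripper_width: 0.0251
gripper_force: 61.4
```

Run:
```python
from rt import *
S["rows"][1][0]=.0065
step(["scene","side"],7,.36,.0095,gth=1.)
```

```text
moment [-0.785  0.342 -0.047]
t=11.950 cmd-meas (mm) [-2.   0.4] ft [-1.51 -2.96 -3.57] z 0.1645 tilt [3.06e+00 7.08e-01 3.00e-03]
pred th -3.870 om 0.70 t 2.13 F [-1.18 -4.23]
F by moment [-1.23 -2.93]
force est th -3.740 resid 0.54 |F|=3.17
cam scene th -3.839 fit 0.0138 depth 0.054
cam side th -3.846 fit 0.0103 depth 0.057
NOW th -3.772 om 0.70 t 2.04
  0 d=[0.015, 0.0015] t=2.09 th=-3.68 om=0.71 F=3.7..4.9
  1 d=[0.0155, 0.001] t=2.13 th=-3.59 om=0.76 F=4.9..5.0
  2 d=[0.0155, 0.003] t=2.18 th=-3.49 om=0.81 F=4.8..5.0
  3 d=[0.0155, 0.006] t=2.22 th=-3.39 om=0.86 F=4.9..5.0
  4 d=[0.0155, 0.0085] t=2.27 th=-3.28 om=0.90 F=4.9..5.1
  5 d=[0.014, 0.0115] t=2.31 th=-3.16 om=0.95 F=4.9..5.1
  6 d=[0.0125, 0.0135] t=2.36 th=-3.04 om=0.98 F=4.9..5.1
[0.015, 0.0015, 0, 0, 0, 0, 1, 0.0155, 0.001, 0, 0, 0, 0, 1, 0.0155, 0.003, 0, 0, 0, 0, 1, 0.0155, 0.006, 0, 0, 0, 0, 1, 0.0155, 0.0085, 0, 0, 0, 0, 1, 0.014, 0.0115, 0, 0, 0, 0, 1, 0.0125, 0.0135, 0, 0, 0, 0, 1]
```

>>> drive_tool(
  commands=[0.015,0.0015,0,0,0,0,1,0.0155,0.001,0,0,0,0,1,0.0155,0.003,0,0,0,0,1,0.0155,0.006,0,0,0,0,1,0.0155,0.0085,0,0,0,0,1,0.014,0.0115,0,0,0,0,1,0.0125,0.0135,0,0,0,0,1],
)

```text
time_s: 12.92
eef_pos: [0.6669, -0.0049, 0.1646]
ee_rot: [3.059, 0.709, 0.007]
ft_force: [1.9, -1.9, -3.9]
gripper_width: 0.0256
gripper_force: 61.3
```

Run:
```python
from rt import *
step(["scene","side"],7,.36,.0098,gth=1.)
```

```text
moment [-0.66  -0.603 -0.009]
t=12.925 cmd-meas (mm) [-2.6 -0.5] ft [ 1.98 -2.27 -3.89] z 0.1646 tilt [3.059 0.709 0.007]
pred th -3.041 om 0.98 t 2.35 F [ 3.26 -3.4 ]
F by moment [ 2.38 -2.45]
force est th -2.991 resid 0.06 |F|=3.42
cam scene th -3.018 fit 0.0119 depth 0.053
cam side th -3.009 fit 0.0124 depth 0.061
NOW th -2.915 om 0.96 t 2.23
  0 d=[0.0075, 0.018] t=2.28 th=-2.80 om=0.95 F=3.6..5.1
  1 d=[0.007, 0.017] t=2.32 th=-2.67 om=1.00 F=5.1..5.3
  2 d=[0.0045, 0.019] t=2.37 th=-2.55 om=1.03 F=5.1..5.3
  3 d=[0.001, 0.02] t=2.41 th=-2.42 om=1.06 F=5.2..5.4
  4 d=[-0.0025, 0.0205] t=2.46 th=-2.28 om=1.09 F=5.1..5.4
  5 d=[-0.006, 0.0195] t=2.50 th=-2.14 om=1.09 F=5.0..5.3
  6 d=[-0.01, 0.0185] t=2.55 th=-2.01 om=1.09 F=5.1..5.3
[0.0075, 0.018, 0, 0, 0, 0, 1, 0.007, 0.017, 0, 0, 0, 0, 1, 0.0045, 0.019, 0, 0, 0, 0, 1, 0.001, 0.02, 0, 0, 0, 0, 1, -0.0025, 0.0205, 0, 0, 0, 0, 1, -0.006, 0.0195, 0, 0, 0, 0, 1, -0.01, 0.0185, 0, 0, 0, 0, 1]
```

Run:
```python
from rt import *
plan(9,.45,.0095)
```

```text
0 d=[0.0085, 0.0185] t=2.29 th=-2.80 om=0.95 F=3.6..4.8
  1 d=[0.0075, 0.0185] t=2.34 th=-2.68 om=0.98 F=4.9..5.1
  2 d=[0.0045, 0.02] t=2.40 th=-2.55 om=1.01 F=4.9..5.1
  3 d=[0.0005, 0.021] t=2.46 th=-2.42 om=1.03 F=4.9..5.2
  4 d=[-0.003, 0.0215] t=2.51 th=-2.29 om=1.04 F=4.8..5.1
  5 d=[-0.0075, 0.02] t=2.57 th=-2.16 om=1.05 F=4.9..5.1
  6 d=[-0.0105, 0.019] t=2.63 th=-2.03 om=1.03 F=4.7..5.1
  7 d=[-0.014, 0.016] t=2.68 th=-1.91 om=1.00 F=4.8..5.0
  8 d=[-0.016, 0.013] t=2.74 th=-1.78 om=0.96 F=4.9..5.1
[0.0085, 0.0185, 0, 0, 0, 0, 1, 0.0075, 0.0185, 0, 0, 0, 0, 1, 0.0045, 0.02, 0, 0, 0, 0, 1, 0.0005, 0.021, 0, 0, 0, 0, 1, -0.003, 0.0215, 0, 0, 0, 0, 1, -0.0075, 0.02, 0, 0, 0, 0, 1, -0.0105, 0.019, 0, 0, 0, 0, 1, -0.014, 0.016, 0, 0, 0, 0, 1, -0.016, 0.013, 0, 0, 0, 0, 1]
```

>>> drive_tool(
  commands=[0.0085,0.0185,0,0,0,0,1,0.0075,0.0185,0,0,0,0,1,0.0045,0.02,0,0,0,0,1,0.0005,0.021,0,0,0,0,1,-0.003,0.0215,0,0,0,0,1,-0.0075,0.02,0,0,0,0,1,-0.0105,0.019,0,0,0,0,1,-0.014,0.016,0,0,0,0,1,-0.016,0.013,0,0,0,0,1],
)

```text
time_s: 14.15
eef_pos: [0.6326, 0.1645, 0.1643]
ee_rot: [-3.059, -0.71, 0.002]
ft_force: [2.4, 2.5, -1.7]
gripper_width: 0.0251
gripper_force: 61.6
```

Run:
```python
from rt import *
step(["scene"],8,.45,.0095,gth=1.)
```

```text
moment [ 0.689 -0.668 -0.029]
t=14.150 cmd-meas (mm) [ 1.7 -2.4] ft [ 2.5   2.11 -1.75] z 0.1643 tilt [-3.059e+00 -7.100e-01  2.000e-03]
pred th -1.783 om 0.96 t 2.74 F [3.1 3.6]
F by moment [2.63 2.7 ]
force est th -1.713 resid 0.27 |F|=3.77
cam scene th -1.635 fit 0.0127 depth 0.062
NOW th -1.584 om 1.01 t 2.52
  0 d=[-0.0205, 0.007] t=2.58 th=-1.46 om=0.97 F=3.0..4.9
  1 d=[-0.0195, 0.007] t=2.63 th=-1.34 om=0.97 F=4.9..5.1
  2 d=[-0.0205, 0.0035] t=2.69 th=-1.22 om=0.96 F=4.9..5.1
  3 d=[-0.02, -0.0] t=2.75 th=-1.10 om=0.93 F=4.8..5.0
  4 d=[-0.0195, -0.0035] t=2.80 th=-0.99 om=0.88 F=4.9..5.0
  5 d=[-0.018, -0.006] t=2.86 th=-0.88 om=0.82 F=4.7..5.0
  6 d=[-0.016, -0.0085] t=2.92 th=-0.79 om=0.74 F=4.8..4.9
  7 d=[-0.0135, -0.01] t=2.97 th=-0.70 om=0.65 F=4.8..4.9
[-0.0205, 0.007, 0, 0, 0, 0, 1, -0.0195, 0.007, 0, 0, 0, 0, 1, -0.0205, 0.0035, 0, 0, 0, 0, 1, -0.02, -0.0, 0, 0, 0, 0, 1, -0.0195, -0.0035, 0, 0, 0, 0, 1, -0.018, -0.006, 0, 0, 0, 0, 1, -0.016, -0.0085, 0, 0, 0, 0, 1, -0.0135, -0.01, 0, 0, 0, 0, 1]
```

>>> drive_tool(
  commands=[-0.0205,0.007,0,0,0,0,1,-0.0195,0.007,0,0,0,0,1,-0.0205,0.0035,0,0,0,0,1,-0.02,0,0,0,0,0,1,-0.0195,-0.0035,0,0,0,0,1,-0.018,-0.006,0,0,0,0,1,-0.016,-0.0085,0,0,0,0,1,-0.0135,-0.01,0,0,0,0,1],
)

```text
time_s: 15.2
eef_pos: [0.4829, 0.1515, 0.164]
ee_rot: [3.06, 0.71, -0.01]
ft_force: [-1.2, 1.7, -1.2]
gripper_width: 0.0253
gripper_force: 61.6
```

```bash
sed -i 's/^J,CD,TF=.*/J,CD,TF=.043,.1,.004/' rt.py
python3 - <<'E'
from rt import *
step(["scene","side"],8,.42,.0092,gth=1.)
E
```

```text
moment [ 0.496  0.32  -0.007]
t=15.200 cmd-meas (mm) [3.9 0.1] ft [-1.11  1.27 -1.2 ] z 0.1640 tilt [ 3.06  0.71 -0.01]
pred th -0.655 om 0.73 t 2.92 F [-2.69  3.63]
F by moment [-1.15  1.96]
force est th -0.495 resid 0.19 |F|=2.27
cam scene th -0.484 fit 0.0125 depth 0.076
cam side th -0.510 fit 0.0101 depth 0.073
NOW th -0.415 om 0.79 t 2.65
  0 d=[-0.0105, -0.0155] t=2.70 th=-0.32 om=0.78 F=2.8..4.7
  1 d=[-0.011, -0.014] t=2.75 th=-0.22 om=0.80 F=4.7..4.9
  2 d=[-0.009, -0.0155] t=2.81 th=-0.12 om=0.79 F=4.6..4.8
  3 d=[-0.006, -0.0165] t=2.86 th=-0.02 om=0.76 F=4.7..4.9
  4 d=[-0.004, -0.0165] t=2.91 th=0.07 om=0.71 F=4.7..4.9
  5 d=[-0.0015, -0.0155] t=2.96 th=0.15 om=0.64 F=4.6..4.7
  6 d=[0.0005, -0.015] t=3.02 th=0.23 om=0.55 F=4.5..4.7
  7 d=[0.0025, -0.013] t=3.07 th=0.29 om=0.46 F=4.6..4.7
[-0.0105, -0.0155, 0, 0, 0, 0, 1, -0.011, -0.014, 0, 0, 0, 0, 1, -0.009, -0.0155, 0, 0, 0, 0, 1, -0.006, -0.0165, 0, 0, 0, 0, 1, -0.004, -0.0165, 0, 0, 0, 0, 1, -0.0015, -0.0155, 0, 0, 0, 0, 1, 0.0005, -0.015, 0, 0, 0, 0, 1, 0.0025, -0.013, 0, 0, 0, 0, 1]
```

```bash
sed -i 's/^J,CD,TF=.*/J,CD,TF=.043,.094,.004/; s|h=h0+(h1-h0)\*(i+1)/N|h=h0+(h1-h0)*((i+1)/N-.16*(N>=10))|; s|d=np.round((g-h)/.0005)\*.0005|d=np.round((g-h)/.84/.0005)*.0005|; s|te,oe,ta,Fs=sim(th,om,h,g,.125)|te,oe,ta,Fs=sim(th,om,h,h+(g-h)/.84,.125)|' rt.py; sed -n 30,56p rt.py
python3 - <<'E'
from rt import *
S["om"]=.8
plan(8,.5,[.009]+[.0098]*7)
E
```

```text
th+=om*DT
    return th,om,t,Fs
def plan(n,rate,pen):
    """rate: d(t)/s list or number; pen in m"""
    th,om,h,t=S["th"],S["om"],np.array(S["h"]),S["t"]
    rate=np.broadcast_to(rate,n); pen=np.broadcast_to(pen,n); rows=[]
    for k in range(n):
        t=t+rate[k]*.125; te=th+om*.125
        q=np.array([A*np.cos(t),B*np.sin(t)]); m=np.array([B*np.cos(t),A*np.sin(t)]); m/=np.hypot(*m)
        for _ in range(6):
            g=S["C2"]+rot(te)@(q+(R-pen[k])*m); te,oe,ta,Fs=sim(th,om,h,h+(g-h)/.84,.125)
        d=np.round((g-h)/.84/.0005)*.0005
        th,om,ta,Fs=sim(th,om,h,h+d,.125); h=h+d; rows.append(d.round(4).tolist())
        print("  %d d=%s t=%.2f th=%.2f om=%.2f F=%.1f..%.1f"%(k,d.round(4).tolist(),t,th,om,min(Fs),max(Fs)))
    S["rows"]=rows
    print(json.dumps([v for d in rows for v in d+[0,0,0,0,1]]))
    save()
# --- clip finder
gx,gy=np.meshgrid(np.arange(.082,.1165,.001),np.arange(-.04,.0401,.001)); k=(gx/A)**2+(gy/B)**2<1.05
G=np.c_[gx[k],gy[k]]
TPL=np.where((np.abs(G[:,1])<.02)&(G[:,0]>.094)&(G[:,0]<.1125),50.,140.)
def find(c,th,span=.6):
    g=cv2.GaussianBlur(cv
[... 296 characters left out ...]
0135, -0.019] t=2.71 th=-0.32 om=0.78 F=2.2..4.6
  1 d=[-0.0105, -0.015] t=2.77 th=-0.22 om=0.82 F=4.8..5.1
  2 d=[-0.009, -0.017] t=2.84 th=-0.11 om=0.81 F=4.9..5.1
  3 d=[-0.0055, -0.018] t=2.90 th=-0.02 om=0.77 F=4.8..5.1
  4 d=[-0.003, -0.018] t=2.96 th=0.08 om=0.71 F=4.9..5.0
  5 d=[0.0, -0.0165] t=3.02 th=0.16 om=0.62 F=4.8..5.0
  6 d=[0.002, -0.0145] t=3.09 th=0.23 om=0.51 F=4.8..5.0
  7 d=[0.0035, -0.013] t=3.15 th=0.28 om=0.38 F=4.9..5.0
[-0.0135, -0.019, 0, 0, 0, 0, 1, -0.0105, -0.015, 0, 0, 0, 0, 1, -0.009, -0.017, 0, 0, 0, 0, 1, -0.0055, -0.018, 0, 0, 0, 0, 1, -0.003, -0.018, 0, 0, 0, 0, 1, 0.0, -0.0165, 0, 0, 0, 0, 1, 0.002, -0.0145, 0, 0, 0, 0, 1, 0.0035, -0.013, 0, 0, 0, 0, 1]
```

>>> drive_tool(
  commands=[-0.0135,-0.019,0,0,0,0,1,-0.0105,-0.015,0,0,0,0,1,-0.009,-0.017,0,0,0,0,1,-0.0055,-0.018,0,0,0,0,1,-0.003,-0.018,0,0,0,0,1,0.0,-0.0165,0,0,0,0,1,0.002,-0.0145,0,0,0,0,1,0.0035,-0.013,0,0,0,0,1],
)

```text
time_s: 16.3
eef_pos: [0.4506, 0.0191, 0.1641]
ee_rot: [3.06, 0.707, -0.003]
ft_force: [-3.7, -0.4, -2.0]
gripper_width: 0.0253
gripper_force: 61.4
```

Run:
```python
from rt import *
step(["scene","side"],8,.40,.0092,gth=1.)
```

```text
moment [-0.221  0.943 -0.057]
t=16.300 cmd-meas (mm) [0.2 1.5] ft [-3.65 -0.82 -2.02] z 0.1641 tilt [ 3.06e+00  7.07e-01 -3.00e-03]
pred th 0.284 om 0.38 t -3.11 F [-4.7  -1.56]
F by moment [-3.52 -0.77]
force est th 0.574 resid 0.06 |F|=3.61
cam scene th 0.318 fit 0.0120 depth 0.058
cam side th 0.318 fit 0.0143 depth 0.060
NOW th 0.355 om 0.34 t 3.09
  0 d=[0.0035, -0.0115] t=3.14 th=0.39 om=0.27 F=4.7..4.9
  1 d=[0.0035, -0.007] t=3.19 th=0.42 om=0.18 F=4.6..4.7
  2 d=[0.0035, -0.0065] t=3.24 th=0.44 om=0.08 F=4.6..4.7
  3 d=[0.003, -0.004] t=3.29 th=0.44 om=-0.02 F=4.6..4.7
  4 d=[0.0025, -0.003] t=3.34 th=0.43 om=-0.12 F=4.7..4.7
  5 d=[0.0015, -0.002] t=3.39 th=0.41 om=-0.22 F=4.6..4.7
  6 d=[0.001, -0.0] t=3.44 th=0.37 om=-0.31 F=4.5..4.7
  7 d=[0.0005, 0.0005] t=3.49 th=0.33 om=-0.42 F=4.7..4.7
[0.0035, -0.0115, 0, 0, 0, 0, 1, 0.0035, -0.007, 0, 0, 0, 0, 1, 0.0035, -0.0065, 0, 0, 0, 0, 1, 0.003, -0.004, 0, 0, 0, 0, 1, 0.0025, -0.003, 0, 0, 0, 0, 1, 0.0015, -0.002, 0, 0, 0, 0, 1, 0.001, -0.0, 0, 0, 0, 0, 1, 0.0005, 0.0005, 0, 0, 0, 0, 1]
```

>>> drive_tool(
  commands=[0.0035,-0.0115,0,0,0,0,1,0.0035,-0.007,0,0,0,0,1,0.0035,-0.0065,0,0,0,0,1,0.003,-0.004,0,0,0,0,1,0.0025,-0.003,0,0,0,0,1,0.0015,-0.002,0,0,0,0,1,0.001,0,0,0,0,0,1,0.0005,0.0005,0,0,0,0,1],
)

```text
time_s: 17.4
eef_pos: [0.4699, -0.0126, 0.1643]
ee_rot: [3.06, 0.709, -0.001]
ft_force: [-3.9, -3.0, -3.5]
gripper_width: 0.0253
gripper_force: 61.3
```

Run:
```python
from rt import *
step(["scene","side"],8,.42,.0092,gth=1.)
```

```text
moment [-0.837  1.109 -0.007]
t=17.400 cmd-meas (mm) [-0.1 -0.3] ft [-3.77 -3.39 -3.54] z 0.1643 tilt [ 3.06e+00  7.09e-01 -1.00e-03]
pred th 0.327 om -0.42 t -2.80 F [-3.4 -3.2]
F by moment [-4.16 -3.12]
force est th 0.397 resid 0.45 |F|=5.20
cam scene th 0.552 fit 0.0105 depth 0.081
cam side th 0.576 fit 0.0132 depth 0.083
NOW th 0.542 om -0.23 t 3.23
  0 d=[-0.001, -0.0035] t=3.29 th=0.51 om=-0.24 F=4.6..6.0
  1 d=[0.002, -0.0005] t=3.34 th=0.48 om=-0.28 F=4.3..4.7
  2 d=[0.0005, -0.0] t=3.39 th=0.44 om=-0.34 F=4.7..4.7
  3 d=[0.0, 0.001] t=3.44 th=0.39 om=-0.42 F=4.7..4.7
  4 d=[-0.0005, 0.0015] t=3.50 th=0.33 om=-0.50 F=4.6..4.7
  5 d=[-0.001, 0.003] t=3.55 th=0.27 om=-0.58 F=4.5..4.6
  6 d=[-0.0015, 0.004] t=3.60 th=0.19 om=-0.66 F=4.6..4.7
  7 d=[-0.002, 0.005] t=3.65 th=0.10 om=-0.74 F=4.7..4.7
[-0.001, -0.0035, 0, 0, 0, 0, 1, 0.002, -0.0005, 0, 0, 0, 0, 1, 0.0005, -0.0, 0, 0, 0, 0, 1, 0.0, 0.001, 0, 0, 0, 0, 1, -0.0005, 0.0015, 0, 0, 0, 0, 1, -0.001, 0.003, 0, 0, 0, 0, 1, -0.0015, 0.004, 0, 0, 0, 0, 1, -0.002, 0.005, 0, 0, 0, 0, 1]
```

Run:
```python
from rt import *
S["th"]=.553;S["om"]=-.06
t=contact(S["h"],.553)[0]+2*np.pi; print(t); S["t"]=t
plan(8,.45,.0092)
```

```text
3.2214490081808598
  0 d=[0.001, -0.006] t=3.28 th=0.54 om=-0.11 F=4.6..6.0
  1 d=[0.003, -0.002] t=3.33 th=0.52 om=-0.18 F=4.3..4.6
  2 d=[0.0015, -0.0015] t=3.39 th=0.50 om=-0.26 F=4.5..4.7
  3 d=[0.0015, -0.0] t=3.45 th=0.46 om=-0.35 F=4.5..4.7
  4 d=[0.0, 0.0005] t=3.50 th=0.41 om=-0.45 F=4.5..4.7
  5 d=[-0.0005, 0.0025] t=3.56 th=0.34 om=-0.55 F=4.5..4.7
  6 d=[-0.001, 0.003] t=3.62 th=0.27 om=-0.65 F=4.7..4.7
  7 d=[-0.002, 0.0045] t=3.67 th=0.18 om=-0.74 F=4.7..4.8
[0.001, -0.006, 0, 0, 0, 0, 1, 0.003, -0.002, 0, 0, 0, 0, 1, 0.0015, -0.0015, 0, 0, 0, 0, 1, 0.0015, -0.0, 0, 0, 0, 0, 1, 0.0, 0.0005, 0, 0, 0, 0, 1, -0.0005, 0.0025, 0, 0, 0, 0, 1, -0.001, 0.003, 0, 0, 0, 0, 1, -0.002, 0.0045, 0, 0, 0, 0, 1]
```

>>> drive_tool(
  commands=[0.001,-0.006,0,0,0,0,1,0.003,-0.002,0,0,0,0,1,0.0015,-0.0015,0,0,0,0,1,0.0015,0,0,0,0,0,1,0,0.0005,0,0,0,0,1,-0.0005,0.0025,0,0,0,0,1,-0.001,0.003,0,0,0,0,1,-0.002,0.0045,0,0,0,0,1],
)

```text
time_s: 18.5
eef_pos: [0.4731, -0.0114, 0.1643]
ee_rot: [3.06, 0.709, -0.001]
ft_force: [-4.4, -4.1, -1.5]
gripper_width: 0.0252
gripper_force: 61.5
```

Run:
```python
from rt import *
step(["scene"],9,.42,.0088,gth=1.)
```

```text
moment [-0.89   1.118 -0.02 ]
t=18.500 cmd-meas (mm) [ 0.2 -0.5] ft [-4.33 -4.5  -1.54] z 0.1643 tilt [ 3.06e+00  7.09e-01 -1.00e-03]
pred th 0.181 om -0.74 t -2.62 F [-3.31 -3.51]
F by moment [-4.19 -3.33]
force est th 0.221 resid 0.69 |F|=5.35
cam scene th 0.317 fit 0.0108 depth 0.072
NOW th 0.284 om -0.69 t 3.55
  0 d=[-0.0055, 0.0035] t=3.60 th=0.19 om=-0.77 F=4.4..5.9
  1 d=[-0.002, 0.0065] t=3.66 th=0.09 om=-0.81 F=4.1..4.5
  2 d=[-0.0025, 0.0065] t=3.71 th=-0.01 om=-0.86 F=4.5..4.5
  3 d=[-0.002, 0.0075] t=3.76 th=-0.12 om=-0.91 F=4.4..4.6
  4 d=[-0.002, 0.008] t=3.81 th=-0.24 om=-0.96 F=4.5..4.6
  5 d=[-0.001, 0.0085] t=3.87 th=-0.36 om=-1.00 F=4.5..4.6
  6 d=[-0.001, 0.0085] t=3.92 th=-0.49 om=-1.03 F=4.5..4.6
  7 d=[0.0, 0.0095] t=3.97 th=-0.62 om=-1.05 F=4.4..4.6
  8 d=[0.0005, 0.0085] t=4.02 th=-0.75 om=-1.06 F=4.5..4.6
[-0.0055, 0.0035, 0, 0, 0, 0, 1, -0.002, 0.0065, 0, 0, 0, 0, 1, -0.0025, 0.0065, 0, 0, 0, 0, 1, -0.002, 0.0075, 0, 0, 0, 0, 1, -0.002, 0.008, 0, 0, 0, 0, 1, -0.001, 0.0085, 0, 0, 0, 0, 1, -0.001, 0.0085, 0, 0, 0, 0, 1, 0.0, 0.0095, 0, 0, 0, 0, 1, 0.0005, 0.0085, 0, 0, 0, 0, 1]
```

```bash
sed -i 's/^J,CD,TF=.*/J,CD,TF=.043,.09,.004/; s|t,_,tq,F=contact(h,th); Fs.append(F)|t,_,tq,F=contact(h,th); Fs.append(F); tq+=.013*F/4.6*(F>.5)|' rt.py
python3 - <<'E'
from rt import *
S["th"]=.288;S["om"]=-.58
plan(9,.42,.009)
E
```

```text
0 d=[-0.004, 0.0015] t=3.60 th=0.21 om=-0.66 F=4.5..6.0
  1 d=[-0.001, 0.005] t=3.66 th=0.12 om=-0.70 F=4.2..4.6
  2 d=[-0.002, 0.0055] t=3.71 th=0.03 om=-0.76 F=4.6..4.7
  3 d=[-0.002, 0.006] t=3.76 th=-0.07 om=-0.82 F=4.7..4.7
  4 d=[-0.002, 0.0065] t=3.81 th=-0.17 om=-0.87 F=4.5..4.6
  5 d=[-0.001, 0.0075] t=3.87 th=-0.29 om=-0.91 F=4.5..4.8
  6 d=[-0.0015, 0.0075] t=3.92 th=-0.40 om=-0.95 F=4.7..4.8
  7 d=[-0.0005, 0.008] t=3.97 th=-0.52 om=-0.97 F=4.6..4.7
  8 d=[-0.0, 0.0075] t=4.02 th=-0.64 om=-0.98 F=4.7..4.7
[-0.004, 0.0015, 0, 0, 0, 0, 1, -0.001, 0.005, 0, 0, 0, 0, 1, -0.002, 0.0055, 0, 0, 0, 0, 1, -0.002, 0.006, 0, 0, 0, 0, 1, -0.002, 0.0065, 0, 0, 0, 0, 1, -0.001, 0.0075, 0, 0, 0, 0, 1, -0.0015, 0.0075, 0, 0, 0, 0, 1, -0.0005, 0.008, 0, 0, 0, 0, 1, -0.0, 0.0075, 0, 0, 0, 0, 1]
```

>>> drive_tool(
  commands=[-0.004,0.0015,0,0,0,0,1,-0.001,0.005,0,0,0,0,1,-0.002,0.0055,0,0,0,0,1,-0.002,0.006,0,0,0,0,1,-0.002,0.0065,0,0,0,0,1,-0.001,0.0075,0,0,0,0,1,-0.0015,0.0075,0,0,0,0,1,-0.0005,0.008,0,0,0,0,1,0,0.0075,0,0,0,0,1],
)

```text
time_s: 19.68
eef_pos: [0.459, 0.0444, 0.1642]
ee_rot: [-3.06, -0.71, 0.002]
ft_force: [-3.4, -1.3, -1.5]
gripper_width: 0.0255
gripper_force: 61.7
```

Run:
```python
from rt import *
step(["scene","side"],10,.44,.0092,gth=1.)
```

```text
moment [-0.498  1.403  0.024]
t=19.675 cmd-meas (mm) [ 0.3 -1.3] ft [-3.33 -1.68 -1.48] z 0.1642 tilt [-3.06e+00 -7.10e-01  2.00e-03]
pred th -0.644 om -0.98 t -2.27 F [-4.47 -1.61]
F by moment [-5.28 -1.83]
force est th -0.574 resid 0.05 |F|=5.59
cam scene th -0.516 fit 0.0128 depth 0.069
cam side th -0.537 fit 0.0127 depth 0.062
NOW th -0.621 om -0.97 t 3.99
  0 d=[-0.0005, 0.0085] t=4.05 th=-0.74 om=-0.98 F=4.7..4.9
  1 d=[0.0015, 0.007] t=4.10 th=-0.87 om=-0.98 F=4.6..4.7
  2 d=[0.0015, 0.007] t=4.16 th=-0.99 om=-0.96 F=4.8..4.8
  3 d=[0.0015, 0.006] t=4.21 th=-1.11 om=-0.94 F=4.7..4.8
  4 d=[0.002, 0.0055] t=4.27 th=-1.22 om=-0.89 F=4.6..4.7
  5 d=[0.002, 0.0045] t=4.32 th=-1.33 om=-0.84 F=4.7..4.7
  6 d=[0.002, 0.0035] t=4.38 th=-1.43 om=-0.78 F=4.7..4.8
  7 d=[0.001, 0.0025] t=4.43 th=-1.52 om=-0.70 F=4.6..4.8
  8 d=[0.0015, 0.0015] t=4.49 th=-1.60 om=-0.62 F=4.5..4.7
  9 d=[0.0005, 0.0005] t=4.54 th=-1.67 om=-0.53 F=4.6..4.7
[-0.0005, 0.0085, 0, 0, 0, 0, 1, 0.0015, 0.007, 0, 0, 0, 0, 1, 0.0015, 0.007, 0, 0, 0, 0, 1, 0.0015, 0.006, 0, 0, 0, 0, 1, 0.002, 0.0055, 0, 0, 0, 0, 1, 0.002, 0.0045, 0, 0, 0, 0, 1, 0.002, 0.0035, 0, 0, 0, 0, 1, 0.001, 0.0025, 0, 0, 0, 0, 1, 0.0015, 0.0015, 0, 0, 0, 0, 1, 0.0005, 0.0005, 0, 0, 0, 0, 1]
```

>>> drive_tool(
  commands=[-0.0005,0.0085,0,0,0,0,1,0.0015,0.007,0,0,0,0,1,0.0015,0.007,0,0,0,0,1,0.0015,0.006,0,0,0,0,1,0.002,0.0055,0,0,0,0,1,0.002,0.0045,0,0,0,0,1,0.002,0.0035,0,0,0,0,1,0.001,0.0025,0,0,0,0,1,0.0015,0.0015,0,0,0,0,1,0.0005,0.0005,0,0,0,0,1],
)

```text
time_s: 21.02
eef_pos: [0.4728, 0.0902, 0.1643]
ee_rot: [-3.06, -0.709, -0.001]
ft_force: [-4.3, 2.2, -1.9]
gripper_width: 0.0253
gripper_force: 61.6
```

Run:
```python
from rt import *
step(["scene","side"],10,.44,.0095,gth=1.,gom=.6)
```

```text
moment [ 0.312  1.186 -0.036]
t=21.025 cmd-meas (mm) [-0.5 -0.6] ft [-4.21  1.76 -1.92] z 0.1643 tilt [-3.06e+00 -7.09e-01 -1.00e-03]
pred th -1.675 om -0.53 t -1.74 F [-4.47  1.09]
F by moment [-4.45  1.26]
force est th -1.735 resid 0.06 |F|=4.63
cam scene th -1.650 fit 0.0114 depth 0.057
cam side th -1.630 fit 0.0104 depth 0.057
NOW th -1.688 om -0.46 t 4.55
  0 d=[0.0005, -0.002] t=4.61 th=-1.74 om=-0.37 F=4.5..4.8
  1 d=[-0.001, -0.0025] t=4.66 th=-1.78 om=-0.28 F=4.7..4.9
  2 d=[-0.001, -0.004] t=4.72 th=-1.81 om=-0.18 F=4.6..4.7
  3 d=[-0.001, -0.0055] t=4.77 th=-1.82 om=-0.08 F=4.6..4.7
  4 d=[-0.001, -0.0065] t=4.83 th=-1.83 om=0.03 F=4.7..4.8
  5 d=[-0.001, -0.008] t=4.88 th=-1.82 om=0.12 F=4.8..4.9
  6 d=[-0.0005, -0.009] t=4.94 th=-1.79 om=0.23 F=4.8..4.8
  7 d=[0.0005, -0.011] t=4.99 th=-1.76 om=0.33 F=4.7..4.8
  8 d=[0.002, -0.0115] t=5.05 th=-1.71 om=0.44 F=4.7..4.9
  9 d=[0.0035, -0.013] t=5.10 th=-1.65 om=0.56 F=4.8..4.9
[0.0005, -0.002, 0, 0, 0, 0, 1, -0.001, -0.0025, 0, 0, 0, 0, 1, -0.001, -0.004, 0, 0, 0, 0, 1, -0.001, -0.0055, 0, 0, 0, 0, 1, -0.001, -0.0065, 0, 0, 0, 0, 1, -0.001, -0.008, 0, 0, 0, 0, 1, -0.0005, -0.009, 0, 0, 0, 0, 1, 0.0005, -0.011, 0, 0, 0, 0, 1, 0.002, -0.0115, 0, 0, 0, 0, 1, 0.0035, -0.013, 0, 0, 0, 0, 1]
```

Model and measurement agree closely, so I'll run this plan.

>>> drive_tool(
  commands=[0.0005,-0.002,0,0,0,0,1,-0.001,-0.0025,0,0,0,0,1,-0.001,-0.004,0,0,0,0,1,-0.001,-0.0055,0,0,0,0,1,-0.001,-0.0065,0,0,0,0,1,-0.001,-0.008,0,0,0,0,1,-0.0005,-0.009,0,0,0,0,1,0.0005,-0.011,0,0,0,0,1,0.002,-0.0115,0,0,0,0,1,0.0035,-0.013,0,0,0,0,1],
)

```text
time_s: 22.38
eef_pos: [0.4739, 0.0156, 0.1643]
ee_rot: [3.06, 0.708, 0.0]
ft_force: [-3.5, -1.9, -0.8]
gripper_width: 0.0254
gripper_force: 61.6
```

Run:
```python
from rt import *
step(["scene","side"],10,.48,[.0098]*10,gth=1.,gom=.6)
```

```text
moment [-0.222  0.968  0.032]
t=22.375 cmd-meas (mm) [-0.6  1. ] ft [-3.42 -2.27 -0.78] z 0.1643 tilt [3.06  0.708 0.   ]
pred th -1.645 om 0.56 t -1.16 F [-4.68 -1.22]
F by moment [-3.62 -0.78]
force est th -1.465 resid 0.39 |F|=3.70
cam scene th -1.625 fit 0.0120 depth 0.053
cam side th -1.612 fit 0.0118 depth 0.055
NOW th -1.559 om 0.62 t 5.05
  0 d=[0.009, -0.0165] t=5.11 th=-1.48 om=0.67 F=4.1..4.9
  1 d=[0.009, -0.0135] t=5.17 th=-1.39 om=0.76 F=4.9..5.0
  2 d=[0.0125, -0.013] t=5.23 th=-1.29 om=0.85 F=4.8..5.1
  3 d=[0.0155, -0.012] t=5.29 th=-1.17 om=0.95 F=4.9..5.1
  4 d=[0.0185, -0.009] t=5.35 th=-1.05 om=1.03 F=4.7..5.0
  5 d=[0.0215, -0.0055] t=5.41 th=-0.92 om=1.11 F=4.7..5.2
  6 d=[0.023, -0.0015] t=5.47 th=-0.77 om=1.19 F=4.9..5.2
  7 d=[0.024, 0.004] t=5.53 th=-0.62 om=1.26 F=4.7..5.2
  8 d=[0.0235, 0.009] t=5.59 th=-0.46 om=1.31 F=4.9..5.2
  9 d=[0.0215, 0.015] t=5.65 th=-0.29 om=1.34 F=4.7..5.3
[0.009, -0.0165, 0, 0, 0, 0, 1, 0.009, -0.0135, 0, 0, 0, 0, 1, 0.0125, -0.013, 0, 0, 0, 0, 1, 0.0155, -0.012, 0, 0, 0, 0, 1, 0.0185, -0.009, 0, 0, 0, 0, 1, 0.0215, -0.0055, 0, 0, 0, 0, 1, 0.023, -0.0015, 0, 0, 0, 0, 1, 0.024, 0.004, 0, 0, 0, 0, 1, 0.0235, 0.009, 0, 0, 0, 0, 1, 0.0215, 0.015, 0, 0, 0, 0, 1]
```

>>> drive_tool(
  commands=[0.009,-0.0165,0,0,0,0,1,0.009,-0.0135,0,0,0,0,1,0.0125,-0.013,0,0,0,0,1,0.0155,-0.012,0,0,0,0,1,0.0185,-0.009,0,0,0,0,1,0.0215,-0.0055,0,0,0,0,1,0.023,-0.0015,0,0,0,0,1,0.024,0.004,0,0,0,0,1,0.0235,0.009,0,0,0,0,1,0.0215,0.015,0,0,0,0,1],
)

```text
time_s: 23.72
eef_pos: [0.6561, -0.0284, 0.1649]
ee_rot: [3.058, 0.705, 0.011]
ft_force: [2.2, -2.6, -3.8]
gripper_width: 0.0253
gripper_force: 61.2
```

Run:
```python
from rt import *
step(["scene"],10,.52,[.0098]*10,gth=1.,gom=.6)
```

```text
moment [-0.796 -0.474 -0.036]
t=23.725 cmd-meas (mm) [-4.8  2. ] ft [ 2.28 -2.95 -3.79] z 0.1649 tilt [3.058 0.705 0.011]
pred th -0.292 om 1.34 t -0.60 F [ 2.72 -4.29]
F by moment [ 1.89 -2.97]
force est th -0.342 resid 0.13 |F|=3.52
cam scene th -0.403 fit 0.0121 depth 0.071
NOW th -0.338 om 1.32 t 5.73
  0 d=[0.0225, 0.0225] t=5.80 th=-0.17 om=1.36 F=5.2..5.8
  1 d=[0.012, 0.0235] t=5.86 th=-0.00 om=1.32 F=4.7..5.1
  2 d=[0.0065, 0.026] t=5.93 th=0.16 om=1.27 F=4.7..5.2
  3 d=[0.001, 0.0255] t=5.99 th=0.31 om=1.19 F=4.8..5.1
  4 d=[-0.0045, 0.024] t=6.06 th=0.45 om=1.10 F=4.7..5.1
  5 d=[-0.008, 0.021] t=6.12 th=0.58 om=0.99 F=4.9..5.1
  6 d=[-0.011, 0.018] t=6.19 th=0.70 om=0.86 F=4.8..5.1
  7 d=[-0.012, 0.014] t=6.25 th=0.80 om=0.72 F=4.8..5.0
  8 d=[-0.0125, 0.0105] t=6.32 th=0.88 om=0.56 F=4.7..5.0
  9 d=[-0.0115, 0.0075] t=6.38 th=0.94 om=0.40 F=4.8..4.9
[0.0225, 0.0225, 0, 0, 0, 0, 1, 0.012, 0.0235, 0, 0, 0, 0, 1, 0.0065, 0.026, 0, 0, 0, 0, 1, 0.001, 0.0255, 0, 0, 0, 0, 1, -0.0045, 0.024, 0, 0, 0, 0, 1, -0.008, 0.021, 0, 0, 0, 0, 1, -0.011, 0.018, 0, 0, 0, 0, 1, -0.012, 0.014, 0, 0, 0, 0, 1, -0.0125, 0.0105, 0, 0, 0, 0, 1, -0.0115, 0.0075, 0, 0, 0, 0, 1]
```

>>> drive_tool(
  commands=[0.0225,0.0225,0,0,0,0,1,0.012,0.0235,0,0,0,0,1,0.0065,0.026,0,0,0,0,1,0.001,0.0255,0,0,0,0,1,-0.0045,0.024,0,0,0,0,1,-0.008,0.021,0,0,0,0,1,-0.011,0.018,0,0,0,0,1,-0.012,0.014,0,0,0,0,1,-0.0125,0.0105,0,0,0,0,1,-0.0115,0.0075,0,0,0,0,1],
)

```text
time_s: 25.02
eef_pos: [0.6323, 0.1658, 0.1639]
ee_rot: [3.059, 0.708, -0.004]
ft_force: [-0.3, -0.9, -1.6]
gripper_width: 0.0256
gripper_force: 61.7
```

Run:
```python
from rt import *
step(["scene","side"],8,[.4,.4,.4,.4,.4,.3,.3,.3],[.0095]*8,gth=1.,gom=.6)
```

```text
moment [ 0.008  0.007 -0.009]
t=25.025 cmd-meas (mm) [1.5 0.3] ft [-0.17 -1.32 -1.61] z 0.1639 tilt [ 3.059  0.708 -0.004]
pred th 0.936 om 0.40 t 0.12 F [2.23 4.24]
F by moment [0.05 0.1 ]
cam scene th 0.406 fit 0.0127 depth 0.092
cam side th 0.385 fit 0.0176 depth 0.114
NOW th 0.408 om 0.11 t 6.98
  0 d=[-0.011, -0.008] t=7.03 th=0.41 om=-0.05 F=0.0..4.7
  1 d=[-0.001, 0.0015] t=7.08 th=0.39 om=-0.32 F=4.8..5.6
  2 d=[-0.0005, -0.0015] t=7.13 th=0.34 om=-0.49 F=4.6..4.8
  3 d=[0.002, -0.0025] t=7.18 th=0.27 om=-0.62 F=4.8..4.9
  4 d=[0.0025, -0.0025] t=7.23 th=0.18 om=-0.71 F=4.8..4.9
  5 d=[0.005, -0.004] t=7.27 th=0.09 om=-0.77 F=4.8..4.8
  6 d=[0.0045, -0.0045] t=7.31 th=-0.01 om=-0.80 F=4.8..4.9
  7 d=[0.005, -0.005] t=7.35 th=-0.11 om=-0.82 F=4.9..4.9
[-0.011, -0.008, 0, 0, 0, 0, 1, -0.001, 0.0015, 0, 0, 0, 0, 1, -0.0005, -0.0015, 0, 0, 0, 0, 1, 0.002, -0.0025, 0, 0, 0, 0, 1, 0.0025, -0.0025, 0, 0, 0, 0, 1, 0.005, -0.004, 0, 0, 0, 0, 1, 0.0045, -0.0045, 0, 0, 0, 0, 1, 0.005, -0.005, 0, 0, 0, 0, 1]
```

>>> drive_tool(
  commands=[0.018,0.03,0,0,0,0,1,0.025,-0.019,0,0,0,0,1,0.025,-0.019,0,0,0,0,1,0.009,-0.029,0,0,0,0,1,0.009,-0.029,0,0,0,0,1,0,0,0,0,0,0,1,0,0,0,0,0,0,1],
)

```text
time_s: 26.0
eef_pos: [0.7198, 0.1001, 0.1639]
ee_rot: [-3.061, -0.707, 0.002]
ft_force: [0.9, 0.6, -2.6]
gripper_width: 0.0253
gripper_force: 61.4
```

Run:
```python
from rt import *
from station import telemetry
S["h"]=(telemetry.state()["eef_pos"][:2]).tolist(); S["rows"]=[]; S["th"]=.41; S["om"]=0.; S["t"]=-.1
step(["scene","side"],10,[0,0,0,.2,.25,.25,.25,.25,.25,.25],[-.002,.003,.007,.0092,.0092,.0092,.0092,.0092,.0092,.0092],gth=1.,gom=0)
```

```text
moment [ 0.074 -0.008 -0.032]
t=26.000 cmd-meas (mm) [0. 0.] ft [ 1.02  0.23 -2.58] z 0.1639 tilt [-3.061e+00 -7.070e-01  2.000e-03]
pred th 0.410 om 0.00 t -0.15 F [0. 0.]
F by moment [0.11 0.35]
cam scene th 0.294 fit 0.0099 depth 0.058
cam side th 0.290 fit 0.0129 depth 0.066
NOW th 0.292 om 0.00 t -0.02
  0 d=[-0.021, -0.0055] t=-0.02 th=0.29 om=0.00 F=0.0..0.0
  1 d=[-0.002, -0.0005] t=-0.02 th=0.29 om=0.00 F=0.6..1.5
  2 d=[-0.004, -0.001] t=-0.02 th=0.29 om=0.02 F=1.5..3.4
  3 d=[-0.003, 0.003] t=0.00 th=0.30 om=0.04 F=3.7..4.6
  4 d=[-0.001, 0.004] t=0.03 th=0.30 om=0.04 F=4.6..4.7
  5 d=[-0.0015, 0.003] t=0.06 th=0.31 om=0.02 F=4.6..4.7
  6 d=[-0.001, 0.003] t=0.10 th=0.31 om=-0.01 F=4.6..4.7
  7 d=[-0.0015, 0.0025] t=0.13 th=0.30 om=-0.03 F=4.6..4.7
  8 d=[-0.001, 0.0025] t=0.16 th=0.30 om=-0.07 F=4.6..4.7
  9 d=[-0.001, 0.001] t=0.19 th=0.28 om=-0.12 F=4.5..4.6
[-0.021, -0.0055, 0, 0, 0, 0, 1, -0.002, -0.0005, 0, 0, 0, 0, 1, -0.004, -0.001, 0, 0, 0, 0, 1, -0.003, 0.003, 0, 0, 0, 0, 1, -0.001, 0.004, 0, 0, 0, 0, 1, -0.0015, 0.003, 0, 0, 0, 0, 1, -0.001, 0.003, 0, 0, 0, 0, 1, -0.0015, 0.0025, 0, 0, 0, 0, 1, -0.001, 0.0025, 0, 0, 0, 0, 1, -0.001, 0.001, 0, 0, 0, 0, 1]
```

>>> drive_tool(
  commands=[-0.02,-0.0055,0,0,0,0,1,-0.003,-0.0005,0,0,0,0,1,-0.004,-0.001,0,0,0,0,1,-0.003,0.003,0,0,0,0,1,-0.001,0.004,0,0,0,0,1,-0.0015,0.003,0,0,0,0,1,-0.001,0.003,0,0,0,0,1,-0.0015,0.0025,0,0,0,0,1,-0.001,0.0025,0,0,0,0,1,-0.001,0.001,0,0,0,0,1],
)

```text
time_s: 27.35
eef_pos: [0.6833, 0.1128, 0.1645]
ee_rot: [-3.06, -0.709, -0.001]
ft_force: [4.2, 1.0, -0.4]
gripper_width: 0.0252
gripper_force: 61.5
```

Run:
```python
from rt import *
step(["scene","side"],5,.2,.0092,gth=1.)
print(rot(S["th"]).T@(np.array(S["h"])-S["C2"]))
```

```text
moment [ 0.535 -1.204 -0.002]
t=27.350 cmd-meas (mm) [-0.5 -0.7] ft [ 4.26  0.64 -0.42] z 0.1645 tilt [-3.06e+00 -7.09e-01 -1.00e-03]
pred th 0.283 om -0.12 t 0.19 F [4.04 2.33]
F by moment [4.67 2.11]
force est th 0.463 resid 0.44 |F|=5.13
cam scene th 0.263 fit 0.0086 depth 0.049
cam side th 0.251 fit 0.0130 depth 0.057
NOW th 0.240 om -0.19 t 0.24
  0 d=[-0.0, -0.0015] t=0.27 th=0.21 om=-0.25 F=4.4..4.6
  1 d=[0.0005, -0.0015] t=0.29 th=0.18 om=-0.32 F=4.6..4.6
  2 d=[0.0005, -0.003] t=0.32 th=0.13 om=-0.38 F=4.5..4.7
  3 d=[0.0015, -0.0035] t=0.34 th=0.08 om=-0.44 F=4.6..4.7
  4 d=[0.001, -0.0045] t=0.37 th=0.02 om=-0.49 F=4.5..4.6
[-0.0, -0.0015, 0, 0, 0, 0, 1, 0.0005, -0.0015, 0, 0, 0, 0, 1, 0.0005, -0.003, 0, 0, 0, 0, 1, 0.0015, -0.0035, 0, 0, 0, 0, 1, 0.001, -0.0045, 0, 0, 0, 0, 1]
[0.12227619 0.02520145]
```

>>> drive_tool(
  commands=[0.02,0.01,0,0,0,0,1,0.01,0.005,0.03,0,0,0,1,-0.03,0.04,0.03,0,0,0,1,-0.041,0.041,0,0,0,0,1,-0.041,0.041,0,0,0,0,1,-0.041,0.041,0,0,0,0,1,0,0,-0.04,0,0,0,1,0,0,-0.04,0,0,0,1,0,0,-0.03,0,0,0,1,0,0,-0.01,0,0,0,1],
)

```text
time_s: 28.7
eef_pos: [0.5573, 0.2876, 0.1017]
ee_rot: [3.057, 0.707, -0.013]
ft_force: [0.5, 0.4, -2.8]
gripper_width: 0.0257
gripper_force: 61.4
```

>>> drive_tool(
  commands=[0,0,-0.003,0,0,0,1,0,0,-0.002,0,0,0,1,0,0,0,0,0,0,1,0,0,0,0,0,0,1],
)

```text
time_s: 29.2
eef_pos: [0.5605, 0.2906, 0.1001]
ee_rot: [-3.06, -0.709, -0.002]
ft_force: [-0.4, 0.2, -2.2]
gripper_width: 0.0252
gripper_force: 61.5
```

>>> drive_tool(
  commands=[0,0,-0.001,0,0,0,1,0,0,-0.001,0,0,0,1,0,0,0,0,0,0,0,0,0,0,0,0,0,0,0,0,0,0,0,0,0,0,0,0,0,0,0,0,0,0,0,0,0,0,0,0,0,0.04,0,0,0,0,0,0,0.05,0,0,0,0,0,0,0.05,0,0,0,0],
)

```text
time_s: 30.45
eef_pos: [0.5599, 0.2903, 0.2386]
ee_rot: [3.06, 0.709, -0.001]
ft_force: [0.0, -0.0, -0.4]
gripper_width: 0.0852
gripper_force: 0.0
```

Run:
```python
from h import *
from station import cams,ticket
for n in("scene","side"):
    P=cloud(cams.camera(n)); m=(np.hypot(P[...,0]-.56,P[...,1]-.29)<.06)&(P[...,2]>.1)&(P[...,2]<.15)
    Q=P[m]; T=Q[Q[:,2]>.123]; print(n,len(Q),T.mean(0).round(4),Q[:,2].max().round(4))
    for i in range(6): cams.camera(n)   # let the turntable settle
print(ticket.hand_in())
```

```text
scene 278 [0.5609 0.2903 0.1279] 0.1313
side 189 [0.5571 0.2912 0.1268] 0.132
the job is handed in; nothing more can be done
None
```

The roller went once round the tray and now stands upright and released on the bench, about 0.23 m from the turntable's axis; the job is handed in, with no verdict shown. Contact was lost as it came back onto the joint, so I pressed the joint again for about 1 s at 4 to 5 N. Whether every step in between counted is my estimate from the model and the sensor readings.

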